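# Lay out a painter's place around the stacking trays

## Task

Lay out the painter's place: stack the loose wooden tray on the fixed one so that all four corner pins drop fully home in the sockets, and stand the small jar upright in the upper tray, in the bay on the side nearest the terracotta pot. Stand the tall bottle on the table midway between the stacked trays and the pot, in line with their centres, and the flat tin directly in front of the bottle, on the robot's side, leaving a gap of about 40 mm between bottle and tin. Leave the tape roll, the carton and the brush where they lie.

Things in the scene. Friction and masses are not known exactly. Their poses are not given: they have to be found in the camera images.
- socket_tray: Fixed pale wooden tray, 100 mm (x) by 140 mm (y), low walls, a 24 mm high post in each corner with a square socket 14 mm wide, 15 mm deep, open at the top, centred at x = +-38, y = +-58 mm. Origin: centre of the underside, on the table; z up. The pot stands on the line of this tray's y axis, on its +y or -y side.
- pin_tray: Loose pale wooden tray, 100 (x) by 140 mm (y), 200 g, on four round 9 mm pins, 12 mm long, at x = +-38, y = +-58. Origin: centre, at pin-tip level; z up. Inner floor at z 16, rim 26. Dark grip board in the middle: 56 (x) by 12 mm (y), top at z 58. Two bays, 92 (x) by 60 mm (y), centred at y = +-36. May be stacked either way round; home, its origin is 12 mm above the fixed tray's.
- pot: Fixed open round terracotta water pot, 80 mm wide at the rim and 75 mm high. Origin: centre of its underside, on the table, 300 mm from the centre of the fixed tray.
- bottle: Loose tall amber bottle with a narrow neck and black cap, 90 mm high; straight round body 44 mm across up to 55 mm height, neck 20 mm, cap 23 mm. About 150 g. Origin: centre of the underside; z up. Its yaw means nothing.
- jar: Loose small white closed jar, round, 36 mm across and 58 mm high. About 80 g. Origin: centre of the underside; z up. Its yaw means nothing.
- tin: Loose flat closed steel tin, round, 64 mm across at its rims (61 mm at the wall between) and 44 mm high. About 200 g. Origin: centre of the underside; z up. Its yaw means nothing.
- tape_roll: Bystander: loose roll of paper tape lying flat, 84 mm across, 25 mm high. Leave alone. Origin: centre of the underside.
- carton: Bystander: small loose cardboard carton, 70 by 50 by 30 mm. Leave alone. Origin: centre of the underside.
- brush: Bystander: loose paint brush, 200 mm long, lying across at the far side of the work. Leave alone. Origin near the middle of its length; it lies along its x axis.
Not all that is in view belongs to the job. Several things have the shape of the pin_tray; the one meant has the colours described above.

How it is judged:
By the outcome, as a careful person would: the job done as asked, in the order asked, and still so for the second after the job is handed in, with the robot touching nothing.
It also fails if it takes over 123 s, if anything falls off the work surface, if the arm or the gripper's body presses on something with over 40 N, if the wrist force passes 120 N, or if a joint passes its speed limit or range.

## Robot

A 6-joint arm with a two-finger parallel gripper is mounted at the origin on the work surface. World frame = base frame: x ahead of the robot, y to its left, z up, the work surface at z = 0. Lengths are in m, angles in rad, forces in N, time in s.
With the tool pointing down it reaches from about 0.375 to 0.975 m from the base axis. Payload 3.8 kg.
Tool frame: the origin (TCP) lies midway between the tips of the shut fingers; the grasp point (between the pads) lies 19 mm behind it; y points along the fingers, z is the direction in which the jaws open and shut, and the axes are right-handed (so a half turn about y gives the same grasp; the last joint's range is limited). The gripper opens to 88 mm and grips with 3 to 60 N. Pads are 18 mm wide; open, the fingers measure 123 mm over their backs; the gripper's body (75 mm by 187 mm) begins 45 mm behind the grasp point.
Start: joints at [1.154, 0.264, 1.604, -0, 1.274, -0.037], TCP at [0.25, 0.627, 0.239] pointing down, gripper open.
Joint ranges: [-2.63, 2.63], [-0.94, 2.18], [0.31, 2.57], [-1.31, 4.45], [0, 2.66], [-2.55, 2.55]. Speed limits (rad/s): [2.57, 2.57, 3.14, 3.14, 3.14, 3.14].

## Interface

Orientations are given as a unit quaternion [x, y, z, w].
In Python, from plant import state, get_image, camera_model, close_job gives the robot as it stands.
- The arm moves only by the tool servo_tool, never from a script. Its argument "steps" is a list of rows, each an object of numbers: "x", "y", "z": the shift along the tool's x, y, z each as a share of 20 mm, from -1 to 1; "rx", "ry", "rz": the turn, a rotation vector about the tool's x, y, z each as a share of 90 degrees, from -1 to 1; "fingers": the finger opening in mm, from 0 to 88.1. A call has 1 to 5 rows; each row shifts and turns the commanded pose from where the row before left it, along the tool's axes as they then stand; what a row does not reach is not made up. A row lasts 1/10 s, in which the tool goes at most 50 mm and 8.59 degrees, less where a joint would pass 70% of its speed; a pose out of reach is approached as far as the arm can. A call with a number of a shift or a turn outside -1 to 1 is refused whole. A call with a gripper value outside its range is refused whole. The fingers move at their own pace and stop on an object; "force" is the grip in N (left out, the last holds). Time passes only in rows, so rows that do not move let the fingers close. It gives the time, the measured TCP pose, the force and the opening at its end, in the units of the state.
- state(): the state, without advancing time (a new reading comes with each control period).
- get_image(name): name is "scene" or "top"; returns the picture (420x560x3 uint8, red, green, blue); there is no depth.
- camera_model(name): a dict with "fx", "fy", "cx", "cy" (pixels), "pose" (4x4, takes a point from camera to world coordinates). Camera axes: x right, y down, z forward; pixel columns grow to the right and rows downward; lengths in m; the calibration is good to about 2 mm. A picture is of the moment at which its call begins. camera_model takes no time and is no camera call.
- close_job(): hands the job in, once; it reports no verdict.
The state is a dict: "time_s": time; "q": joint angles; "joint_velocities": joint speeds; "effort": joint torques, N m; "eef_pos": TCP position; "tool_rot": TCP orientation; "ft_force": force on the tool from outside, world axes, zero at the start; "torque": the same for the moment, N m; "grip_width": opening from 0.0 (shut) to 1.0 (fully open).
Only numpy, scipy, OpenCV 4.12 (cv2) and the standard library are available. Lean on these libraries where they do the work, as an engineer would, in place of code of your own. Each camera call takes 0.05 s, during which the arm holds its last target.

## Working session

There is one attempt and no reset: what is moved stays moved. The work goes in short steps, Python scripts to look and compute and a tool call to move; the robot and the scene stay as the last step left them, time stands still between calls to the robot, and variables do not carry over. Pictures are saved under pics/ and viewed, and the job is handed in when it is done.

Besides the shell and the picture viewer there is one more tool, called after ">>>" by a JSON object that holds its "method" and its "body". servo_tool: Moves the arm, as the interface text tells. Its arguments: {"type":"object","properties":{"steps":{"type":"array"},"force":{"type":"number"}},"required":["steps"]}

```bash
ls; mkdir -p pics; python3 - <<'E'
from plant import *
import cv2,numpy as np
s=state()
for k,v in s.items(): print(k,np.round(v,4))
for n in ("scene","top"):
    im=get_image(n); cv2.imwrite(f"pics/{n}0.png",im[:,:,::-1]); np.save(f"pics/{n}0.npy",im)
    c=camera_model(n); print(n,c["fx"],c["fy"],c["cx"],c["cy"]);print(np.round(c["pose"],4))
E
```

```text
pics
time_s 0.0
q [ 1.1541  0.2647  1.6053  0.      1.2737 -0.0369]
joint_velocities [ 0.0011 -0.0013  0.002  -0.0001  0.0008 -0.0016]
effort [ 2.00000e-04 -5.02115e+01 -3.56875e+01  7.30000e-02  2.98000e-02
 -2.00000e-04]
eef_pos [0.25   0.6263 0.2374]
tool_rot [ 0.6951 -0.1337  0.1333 -0.6936]
ft_force [0.2412 0.0075 0.2937]
torque [ 0.0121 -0.0083  0.0442]
grip_width 0.9973
scene 476.53779131877013 476.53779131877013 281.7052096414076 202.9055600179401
[[ 0.19    0.6612 -0.7257  1.3903]
 [ 0.9817 -0.1384  0.1309 -0.1512]
 [-0.0139 -0.7373 -0.6754  0.8557]
 [ 0.      0.      0.      1.    ]]
top 474.9554729448609 474.9554729448609 275.09179617126114 212.84960695260938
[[-0.0115 -0.9953  0.0967  0.383 ]
 [-0.9996  0.0092 -0.0249  0.0121]
 [ 0.0239 -0.0969 -0.995   1.2743]
 [ 0.      0.      0.      1.    ]]
```

View pics/scene0.png

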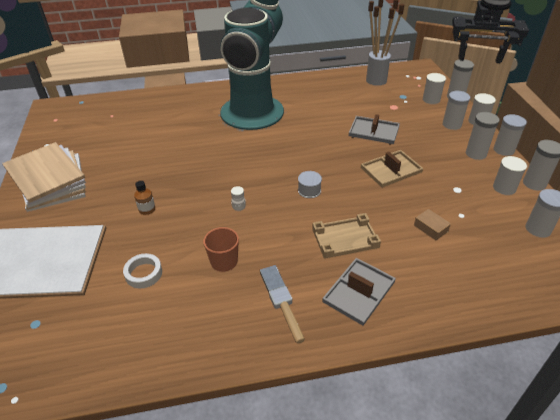

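View pics/top0.png

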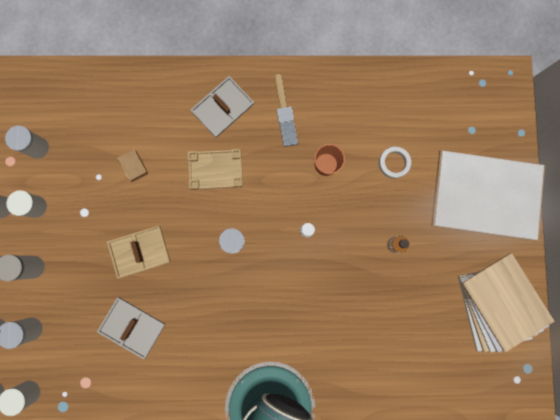

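The top view shows three tray-shaped candidates: pale wood at (138,252), grey at (222,105) and grey at (131,327). The fixed socket tray is at (215,169). I choose (138,252), which is pale wood with a dark board, and check it in close crops. The other things are:
- pot (329,160)
- bottle (400,244)
- jar (308,230)
- tin (232,241)
- carton (132,165)
- tape (395,162)
- brush (286,110)

```bash
cat > h.py <<'E'
import numpy as np,cv2
from plant import *
def ray(n,u,v):
    c=camera_model(n);P=np.array(c["pose"]);d=P[:3,:3]@np.array([(u-c["cx"])/c["fx"],(v-c["cy"])/c["fy"],1]);return P[:3,3],d
def onz(n,u,v,z):
    o,d=ray(n,u,v);return o+d*(z-o[2])/d[2]
def proj(n,p):
    c=camera_model(n);P=np.array(c["pose"]);q=P[:3,:3].T@(np.array(p)-P[:3,3]);return np.array([c["fx"]*q[0]/q[2]+c["cx"],c["fy"]*q[1]/q[2]+c["cy"]])
def grab(n,name):
    im=get_image(n);np.save(f"pics/{name}.npy",im);cv2.imwrite(f"pics/{name}.png",im[:,:,::-1]);return im
def crop(im,x0,y0,x1,y1,s,name):
    cv2.imwrite(f"pics/{name}.png",cv2.resize(im[y0:y1,x0:x1,::-1],None,fx=s,fy=s,interpolation=cv2.INTER_CUBIC))
E
python3 - <<'E'
from h import *
t=np.load("pics/top0.npy");s=np.load("pics/scene0.npy")
a=cv2.resize(t[215:290,95:185],None,fx=4,fy=4,interpolation=cv2.INTER_CUBIC)
b=cv2.resize(t[135:210,175:265],None,fx=4,fy=4,interpolation=cv2.INTER_CUBIC)
c=cv2.resize(s[140:200,350:440],(360,240),interpolation=cv2.INTER_CUBIC)
d=cv2.resize(s[205:265,305:395],(360,240),interpolation=cv2.INTER_CUBIC)
cv2.imwrite("pics/c1.png",np.vstack([np.hstack([a,b]),np.hstack([c,d])])[:,:,::-1])
E
```

```text
(no output)
```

View pics/c1.png

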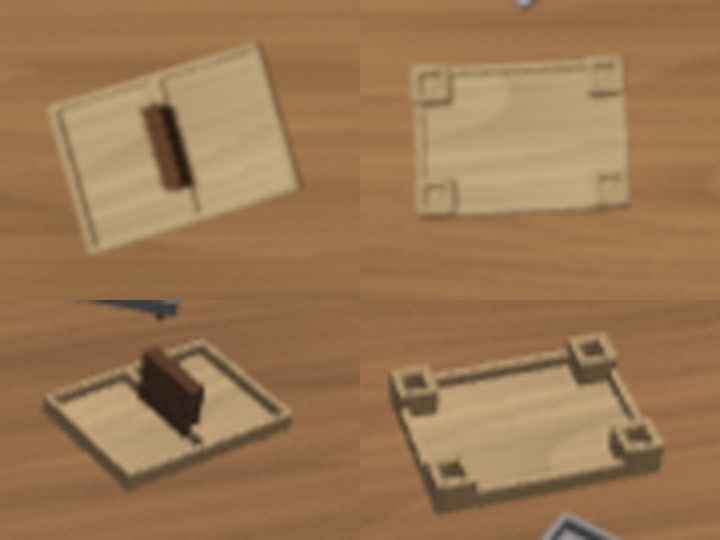

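The crops confirm the pale tray with its dark board at (138,252), and the fixed tray with four sockets at (215,169). Next I measure positions.

```bash
cat > meas.py <<'E'
from h import *
def trayrect(n,im,box,z,thr=None,show=None):
    x0,y0,x1,y1=box
    k=4
    sub=cv2.resize(im[y0:y1,x0:x1],None,fx=k,fy=k,interpolation=cv2.INTER_CUBIC)
    hsv=cv2.cvtColor(sub,cv2.COLOR_RGB2LAB).astype(int)
    g=sub[:,:,1].astype(np.uint8)
    th,m=cv2.threshold(g,0,255,cv2.THRESH_OTSU) if thr is None else (thr,(g>thr).astype(np.uint8)*255)
    m=cv2.morphologyEx(m,cv2.MORPH_CLOSE,np.ones((9,9)))
    cs,_=cv2.findContours(m,cv2.RETR_EXTERNAL,cv2.CHAIN_APPROX_NONE)
    c=max(cs,key=cv2.contourArea)
    c=cv2.convexHull(c)
    pts=c[:,0,:].astype(float); 
    px=(pts+0.5)/k-0.5+[x0,y0]
    W=np.array([onz(n,u,v,z)[:2] for u,v in px])
    r=cv2.minAreaRect((W*1000).astype(np.float32))
    if show:
        o=sub.copy();cv2.drawContours(o,[c],-1,(255,0,0),1);cv2.imwrite(f"pics/{show}.png",o[:,:,::-1])
    return th,r,np.round(cv2.boxPoints(r),1).tolist()
E
python3 - <<'E'
from meas import *
t=np.load("pics/top0.npy");s=np.load("pics/scene0.npy")
print("pin",trayrect("top",t,(95,215,185,290),.026,show="m1"))
print("sock",trayrect("top",t,(175,140,255,200),.024,show="m2"))
# dark board top / circles
def comp(im,f,box,n,zs,name):
    x0,y0,x1,y1=box;m=np.zeros(im.shape[:2],np.uint8);m[y0:y1,x0:x1]=f(im[y0:y1,x0:x1].astype(int))
    cs,_=cv2.findContours(m,cv2.RETR_EXTERNAL,cv2.CHAIN_APPROX_NONE);c=max(cs,key=cv2.contourArea)
    (u,v),r=cv2.minEnclosingCircle(c);M=cv2.moments(c);w=(M['m10']/M['m00'],M['m01']/M['m00'])
    print(name,np.round([u,v,r],1),np.round(w,1),cv2.boundingRect(c),[np.round(onz(n,*w,z)*1000,1).tolist() for z in zs], "diam", round(2*r*(1.25-zs[0])/475*1000,1))
R=lambda a:a[...,0];G=lambda a:a[...,1];B=lambda a:a[...,2]
comp(t,lambda a:(B(a)>110),(205,215,260,265),"top",[.044],"tin")
comp(t,lambda a:(B(a)>110),(290,215,325,245),"top",[.058],"jar")
comp(t,lambda a:(R(a)>G(a)*1.7)&(R(a)>90),(305,135,350,185),"top",[.075],"pot")
comp(t,lambda a:(R(a)<50),(380,230,420,260),"top",[.09],"bottlecap")
comp(t,lambda a:(B(a)>120),(370,135,425,185),"top",[.025],"tape")
a=cv2.resize(t[215:265,200:330],None,fx=6,fy=6,interpolation=cv2.INTER_CUBIC)
b=cv2.resize(t[220:270,345:475],None,fx=6,fy=6,interpolation=cv2.INTER_CUBIC)
cv2.imwrite("pics/c2.png",np.vstack([a,b])[:,:,::-1])
o=cv2.imread("pics/m1.png");p=cv2.imread("pics/m2.png");p=cv2.copyMakeBorder(p,0,60,0,40,0);cv2.imwrite("pics/m.png",np.hstack([o,p]))
E
```

```text
pin (134.0, ((406.3764953613281, 340.1102294921875), (101.47005462646484, 141.31637573242188), 16.730022430419922), [[337.3999938964844, 393.20001220703125], [378.1000061035156, 257.79998779296875], [475.29998779296875, 287.0], [434.6000061035156, 422.3999938964844]])
sock (137.0, ((625.04345703125, 140.5418701171875), (102.0762710571289, 142.35003662109375), 2.3154735565185547), [[571.2000122070312, 209.60000610351562], [576.9000244140625, 67.4000015258789], [678.9000244140625, 71.5], [673.2000122070312, 213.6999969482422]])
tin [231.2 240.5  13. ] [231.3 240.5] (219, 228, 26, 26) [[431.9, 95.5, 44.0]] diam 66.2
jar [307.1 229.5   7.6] [307.1 229.5] (300, 223, 15, 15) [[457.3, -100.0, 58.0]] diam 38.0
pot [329.5 158.   13.2] [332.6 153.9] (317, 146, 26, 25) [[650.8, -167.7, 75.0]] diam 65.3Traceback (most recent call last):
  File "<stdin>", line 15, in <module>
  File "<stdin>", line 8, in comp
ValueError: max() iterable argument is empty
```

```bash
python3 - <<'E'
from meas import *
t=np.load("pics/top0.npy");s=np.load("pics/scene0.npy")
a=cv2.resize(t[215:265,200:330],None,fx=6,fy=6,interpolation=cv2.INTER_CUBIC)
b=cv2.resize(t[220:270,345:475],None,fx=6,fy=6,interpolation=cv2.INTER_CUBIC)
cv2.imwrite("pics/c2.png",np.vstack([a,b])[:,:,::-1])
o=cv2.imread("pics/m1.png");p=cv2.imread("pics/m2.png");p=cv2.copyMakeBorder(p,0,60,0,40,0)
q=cv2.resize(t[135:185,300:360,::-1],(360,300),interpolation=cv2.INTER_CUBIC)
r=cv2.resize(s[175:275,120:250,::-1],(390,300),interpolation=cv2.INTER_CUBIC)
cv2.imwrite("pics/m.png",np.vstack([np.hstack([o,p])[:,:720],np.hstack([q,r])[:,:720]]))
print(t[236:252:2,390:412:2].sum(2)//3)
E
```

```text
[[115 112 105 119 100 100  95 107 118 117 118]
 [ 98  97  92  98  98  97  96  94 103 117 118]
 [101  94  97  98  96  72  74  73  76 104 117]
 [ 96  84  97  97  86  57  72  72  71  81 119]
 [ 99  86  97  98  83  56  70  70  70  78 121]
 [110  84  97  98  93  52  63  69  69  90 113]
 [ 94  92  91  99  99  94  83  91  90 108 113]
 [ 88  93  78  95  99 100 101  99 106 116 117]]
```

View pics/m.png

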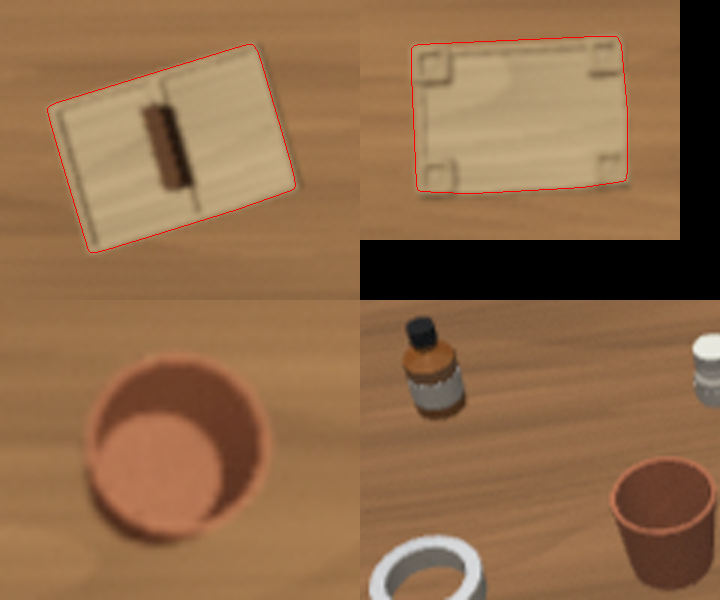

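View pics/c2.png

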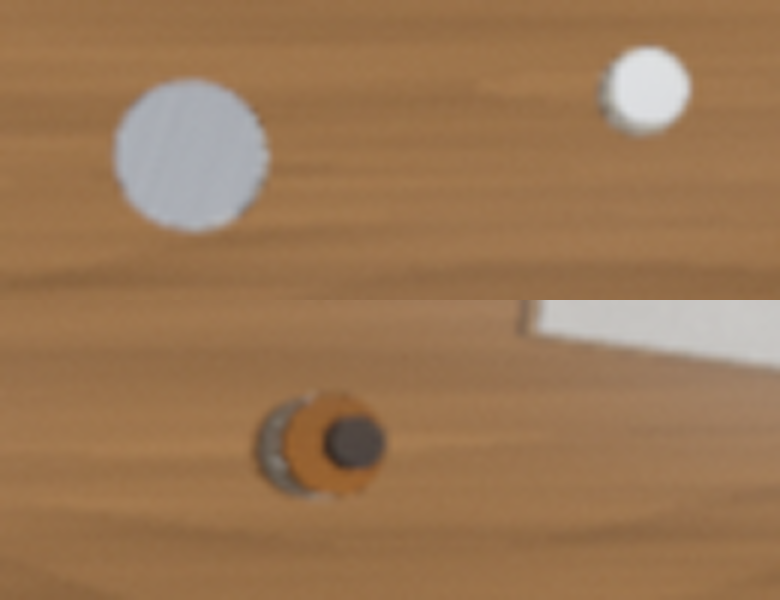

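The contours hug both trays. The rim, cap and top circles are clear: pot rim ~(329.2,158.9), cap ~(403.7,243.1), jar top ~(307.5,229.2), tin ~(231.3,240.5). I'll cross-check these with the scene view.

```bash
python3 - <<'E'
from meas import *
t=np.load("pics/top0.npy");s=np.load("pics/scene0.npy")
f=lambda n,u,v,z:np.round(onz(n,u,v,z)*1000,1)
print("pot",f("top",329.2,158.7,.075),"cap",f("top",403.6,243,.09),"shoulder",f("top",400,243.7,.055),"jar",f("top",307.4,229.3,.058),"tin",f("top",231.3,240.5,.044))
# predicted in scene
P={"pot":f("top",329.2,158.7,.075),"cap":f("top",403.6,243,.09),"jar":f("top",307.4,229.3,.058),"tin":f("top",231.3,240.5,.044)}
o=cv2.resize(s,None,fx=1,fy=1).copy()
k=5;rows=[]
for n,p in P.items():
    u,v=proj("scene",p/1000);print(n,np.round([u,v],1))
    x,y=int(u)-25,int(v)-25
    c=cv2.resize(s[y:y+50,x:x+50],None,fx=k,fy=k,interpolation=cv2.INTER_CUBIC);
    cv2.drawMarker(c,(int((u-x+.5)*k),int((v-y+.5)*k)),(0,255,0),cv2.MARKER_CROSS,14,1);rows.append(c)
# trays corners
for (cx,cy,a,z,img) in ((406.4,340.1,16.73,.026,0),(625,140.5,2.3,.024,1)):
    c0=np.cos(np.radians(a));s0=np.sin(np.radians(a))
    u,v=proj("scene",[cx/1e3,cy/1e3,z]);x,y=int(u)-45,int(v)-35
    c=cv2.resize(s[y:y+70,x:x+90],None,fx=4,fy=4,interpolation=cv2.INTER_CUBIC)
    for sx,sy in ((1,1),(1,-1),(-1,-1),(-1,1)):
      for lx,ly in (((50,70),) if img==0 else ((50,70),(38,58))):
        q=[(cx+c0*lx*sx-s0*ly*sy)/1e3,(cy+s0*lx*sx+c0*ly*sy)/1e3,z];uu,vv=proj("scene",q)
        cv2.drawMarker(c,(int((uu-x+.5)*4),int((vv-y+.5)*4)),(0,255,0),cv2.MARKER_CROSS,10,1)
    rows.append(c)
A=np.hstack(rows[:3]);B=np.hstack(rows[4:6]);B=np.hstack([B,np.zeros((280,30,3),np.uint8)])
cv2.imwrite("pics/chk.png",np.vstack([A,B[:,:750]])[:,:,::-1])
st=state()
from scipy.spatial.transform import Rotation as R
print(np.round(R.from_quat(st["tool_rot"]).as_matrix(),3))
E
```

```text
pot [ 638.2 -158.7   75. ] cap [ 419.2 -338.8   90. ] shoulder [ 418.5 -339.8   55. ] jar [ 457.9 -100.8   58. ] tin [431.8  95.4  44. ]
pot [219.7 238.2]
cap [139.2 182.4]
jar [236.2 189.1]
tin [308.3 177. ]
[[ 0.929 -0.001  0.371]
 [-0.371 -0.002  0.929]
 [-0.    -1.    -0.002]]
```

View pics/chk.png

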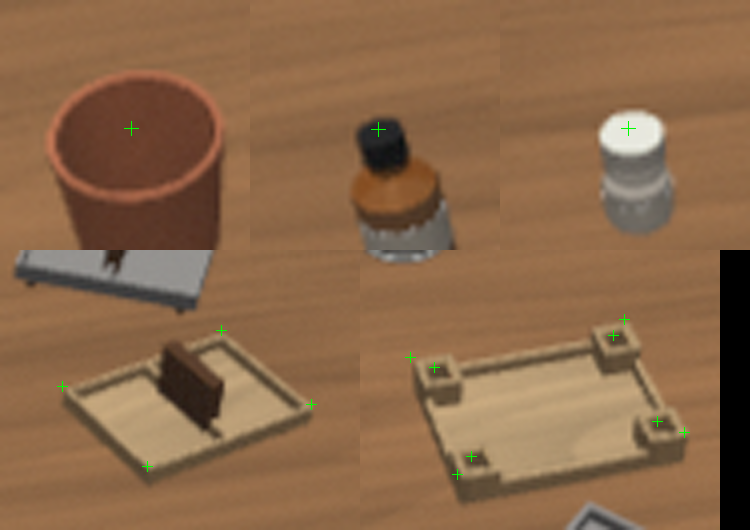

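Both views agree within the calibration (about 1 px). The pot comes out 300 mm from the tray on its -y side, as stated. I start with the pin tray. I first turn to the jaw direction along the board, to centre it lengthwise.

```bash
cat > go.py <<'E'
from h import *
from scipy.spatial.transform import Rotation as R
def go(x,y,z,jaw):
    st=state();M=R.from_quat(st["tool_rot"]).as_matrix()
    cur=np.degrees(np.arctan2(M[1,2],M[0,2]));dy=(jaw-cur+90)%180-90
    d=np.array([x,y,z])/1e3-st["eef_pos"]
    a=np.radians(cur+dy)
    zz=np.array([np.cos(a),np.sin(a),0]);xx=np.array([np.sin(a),-np.cos(a),0])
    print("t",round(float(st["time_s"]),2),"pos",np.round(np.array(st["eef_pos"])*1e3,1),"jaw",round(cur,1),"grip",round(float(st["grip_width"])*88.1,1),"F",np.round(st["ft_force"],1),"tilt",np.round(M[:,1],3))
    print("turn ry",round(-dy/90,3),"then x,y,z shares",np.round([d@xx/.02,-d[2]/.02,d@zz/.02],2), "q6",round(float(st["q"][5]),2))
E
python3 -c "
from go import *
go(406.4,340.1,110,16.7)"
```

```text
t 0.1 pos [250.  626.3 237.5] jaw 68.2 grip 88.1 F [-0.3 -0.3  0.2] tilt [-0.001 -0.002 -1.   ]
turn ry 0.573 then x,y,z shares [15.95  6.38  3.38] q6 -0.04
```

>>> {"method": "servo_tool", "body": {"steps": [{"ry":0.095},{"ry":0.095},{"ry":0.095},{"ry":0.095},{"ry":0.095}]}}

```text
invalid input at $.steps[0]: expected keys x, y, z, rx, ry, rz, fingers
```

>>> {"method": "servo_tool", "body": {"steps": [{"x":0,"y":0,"z":0,"rx":0,"ry":0.095,"rz":0,"fingers":75},{"x":0,"y":0,"z":0,"rx":0,"ry":0.095,"rz":0,"fingers":75},{"x":0,"y":0,"z":0,"rx":0,"ry":0.095,"rz":0,"fingers":75},{"x":0,"y":0,"z":0,"rx":0,"ry":0.095,"rz":0,"fingers":75},{"x":0.4,"y":0,"z":0,"rx":0,"ry":0.095,"rz":0,"fingers":75}], "force": 10}}

```text
time_s: 0.6
eef_pos: [0.2541, 0.6204, 0.2379]
tool_rot: [0.597, -0.379, 0.379, -0.597]
ft_force: [0.5, 0.3, -0.8]
grip_width: 0.85
```

>>> {"method": "servo_tool", "body": {"steps": [{"x":0.95,"y":0,"z":0.2,"rx":0,"ry":0.095,"rz":0,"fingers":75},{"x":1,"y":0,"z":0.21,"rx":0,"ry":0,"rz":0,"fingers":75},{"x":1,"y":0,"z":0.21,"rx":0,"ry":0,"rz":0,"fingers":75},{"x":1,"y":0,"z":0.21,"rx":0,"ry":0,"rz":0,"fingers":75},{"x":1,"y":0,"z":0.21,"rx":0,"ry":0,"rz":0,"fingers":75}]}}

```text
time_s: 1.1
eef_pos: [0.3067, 0.5314, 0.2387]
tool_rot: [0.568, -0.421, 0.421, -0.568]
ft_force: [-0.2, -0.2, 0.0]
grip_width: 0.852
```

>>> {"method": "servo_tool", "body": {"steps": [{"x":1,"y":0,"z":0.21,"rx":0,"ry":0,"rz":0,"fingers":75},{"x":1,"y":0,"z":0.21,"rx":0,"ry":0,"rz":0,"fingers":75},{"x":1,"y":0,"z":0.21,"rx":0,"ry":0,"rz":0,"fingers":75},{"x":1,"y":0.5,"z":0.21,"rx":0,"ry":0,"rz":0,"fingers":75},{"x":1,"y":1,"z":0.21,"rx":0,"ry":0,"rz":0,"fingers":75}]}}

```text
time_s: 1.6
eef_pos: [0.3569, 0.4432, 0.2107]
tool_rot: [-0.567, 0.421, -0.421, 0.57]
ft_force: [0.3, 0.4, 0.2]
grip_width: 0.85
```

>>> {"method": "servo_tool", "body": {"steps": [{"x":1,"y":1,"z":0.21,"rx":0,"ry":0,"rz":0,"fingers":75},{"x":1,"y":1,"z":0.21,"rx":0,"ry":0,"rz":0,"fingers":75},{"x":1,"y":1,"z":0.21,"rx":0,"ry":0,"rz":0,"fingers":75},{"x":1,"y":1,"z":0.21,"rx":0,"ry":0,"rz":0,"fingers":75},{"x":0.4,"y":0.4,"z":0.2,"rx":0,"ry":0,"rz":0,"fingers":75}]}}

```text
time_s: 2.1
eef_pos: [0.4001, 0.3623, 0.1186]
tool_rot: [0.569, -0.421, 0.421, -0.567]
ft_force: [0.4, 0.3, -0.4]
grip_width: 0.853
```

```bash
python3 -c "
from go import *
go(406.4,340.1,34,16.7)"
```

```text
t 2.1 pos [400.1 362.3 118.6] jaw 16.9 grip 75.1 F [ 0.4  0.3 -0.4] tilt [-0.003 -0.003 -1.   ]
turn ry 0.002 then x,y,z shares [ 1.16  4.23 -0.02] q6 0.4
```

>>> {"method": "servo_tool", "body": {"steps": [{"x":0.58,"y":0.8,"z":-0.01,"rx":0,"ry":0,"rz":0,"fingers":75},{"x":0.58,"y":0.8,"z":-0.01,"rx":0,"ry":0,"rz":0,"fingers":75},{"x":0,"y":1,"z":0,"rx":0,"ry":0,"rz":0,"fingers":75},{"x":0,"y":1,"z":0,"rx":0,"ry":0,"rz":0,"fingers":75},{"x":0,"y":0.63,"z":0,"rx":0,"ry":0,"rz":0,"fingers":75}]}}

```text
time_s: 2.6
eef_pos: [0.407, 0.3428, 0.0354]
tool_rot: [0.568, -0.421, 0.421, -0.568]
ft_force: [0.7, -0.1, -0.1]
grip_width: 0.85
```

```bash
python3 -c "
from go import *
go(406.4,340.1,34,16.7)
im=grab('scene','s1'); t=grab('top','t1')
crop(im,340,100,450,210,4,'s1c'); crop(t,80,190,200,310,4,'t1c')
import cv2;cv2.imwrite('pics/k1.png',np.hstack([cv2.resize(cv2.imread('pics/s1c.png'),(390,390)),cv2.resize(cv2.imread('pics/t1c.png'),(390,390))]))"
```

```text
t 2.6 pos [407.  342.8  35.4] jaw 16.9 grip 74.9 F [ 0.7 -0.1 -0.1] tilt [-0. -0. -1.]
turn ry 0.003 then x,y,z shares [ 0.12  0.07 -0.07] q6 0.36
```

View pics/k1.png

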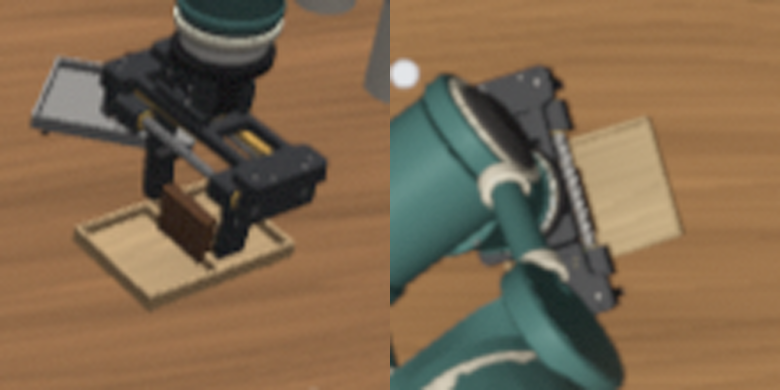

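The fingers straddle the board lengthwise, as planned. I squeeze gently to centre it.

>>> {"method": "servo_tool", "body": {"steps": [{"x":0,"y":0,"z":0,"rx":0,"ry":0,"rz":0,"fingers":50},{"x":0,"y":0,"z":0,"rx":0,"ry":0,"rz":0,"fingers":50},{"x":0,"y":0,"z":0,"rx":0,"ry":0,"rz":0,"fingers":50},{"x":0,"y":0,"z":0,"rx":0,"ry":0,"rz":0,"fingers":50},{"x":0,"y":0,"z":0,"rx":0,"ry":0,"rz":0,"fingers":50}], "force": 10}}

```text
time_s: 3.2
eef_pos: [0.4076, 0.3438, 0.0372]
tool_rot: [-0.568, 0.421, -0.421, 0.569]
ft_force: [-0.9, 0.2, 4.7]
grip_width: 0.637
```

```bash
python3 -c "
from go import *
go(406.4,340.1,34,16.7)"
```

```text
t 3.2 pos [407.6 343.8  37.2] jaw 16.9 grip 56.1 F [-0.9  0.2  4.7] tilt [ 0.001  0.001 -1.   ]
turn ry 0.003 then x,y,z shares [ 0.16  0.16 -0.11] q6 0.36
```

>>> {"method": "servo_tool", "body": {"steps": [{"x":0,"y":0,"z":0,"rx":0,"ry":0,"rz":0,"fingers":75},{"x":0,"y":0,"z":0,"rx":0,"ry":0,"rz":0,"fingers":75},{"x":0,"y":-0.8,"z":0,"rx":0,"ry":0,"rz":0,"fingers":75},{"x":0,"y":-1,"z":0,"rx":0,"ry":0,"rz":0,"fingers":75},{"x":0,"y":-0.5,"z":0,"rx":0,"ry":-0.09,"rz":0,"fingers":60}]}}

```text
time_s: 3.7
eef_pos: [0.4076, 0.3436, 0.0832]
tool_rot: [-0.597, 0.379, -0.379, 0.597]
ft_force: [1.0, 0.1, -0.3]
grip_width: 0.781
```

>>> {"method": "servo_tool", "body": {"steps": [{"x":0,"y":0,"z":0,"rx":0,"ry":-0.095,"rz":0,"fingers":45},{"x":0,"y":0,"z":0,"rx":0,"ry":-0.095,"rz":0,"fingers":45},{"x":0,"y":0,"z":0,"rx":0,"ry":-0.095,"rz":0,"fingers":45},{"x":0,"y":0,"z":0,"rx":0,"ry":-0.095,"rz":0,"fingers":45},{"x":0,"y":0,"z":0,"rx":0,"ry":-0.095,"rz":0,"fingers":45}]}}

```text
time_s: 4.2
eef_pos: [0.4068, 0.343, 0.0817]
tool_rot: [0.694, -0.134, 0.134, -0.694]
ft_force: [-0.7, 0.4, 0.4]
grip_width: 0.518
```

>>> {"method": "servo_tool", "body": {"steps": [{"x":0,"y":0,"z":0,"rx":0,"ry":-0.095,"rz":0,"fingers":45},{"x":0,"y":0,"z":0,"rx":0,"ry":-0.095,"rz":0,"fingers":45},{"x":0,"y":0,"z":0,"rx":0,"ry":-0.095,"rz":0,"fingers":45},{"x":0,"y":0,"z":0,"rx":0,"ry":-0.095,"rz":0,"fingers":45},{"x":0,"y":0,"z":0,"rx":0,"ry":-0.055,"rz":0,"fingers":45}]}}

```text
time_s: 4.7
eef_pos: [0.4068, 0.343, 0.0817]
tool_rot: [0.699, 0.106, -0.106, -0.699]
ft_force: [0.9, -0.6, -0.1]
grip_width: 0.51
```

```bash
python3 -c "
from go import *
go(407.6,343.8,24,106.7)"
```

```text
t 4.7 pos [406.8 343.   81.7] jaw 107.2 grip 44.9 F [ 0.9 -0.6 -0.1] tilt [-0. -0. -1.]
turn ry 0.006 then x,y,z shares [0.05 2.88 0.03] q6 -1.22
```

>>> {"method": "servo_tool", "body": {"steps": [{"x":0.05,"y":0.7,"z":0,"rx":0,"ry":0.004,"rz":0,"fingers":45},{"x":0,"y":0.8,"z":0,"rx":0,"ry":0,"rz":0,"fingers":45},{"x":0,"y":0.8,"z":0,"rx":0,"ry":0,"rz":0,"fingers":45},{"x":0,"y":0.4,"z":0,"rx":0,"ry":0,"rz":0,"fingers":45},{"x":0,"y":0.1,"z":0,"rx":0,"ry":0,"rz":0,"fingers":45}]}}

```text
time_s: 5.2
eef_pos: [0.4068, 0.3425, 0.0241]
tool_rot: [0.7, 0.1, -0.103, -0.699]
ft_force: [-0.4, -0.6, -0.3]
grip_width: 0.509
```

>>> {"method": "servo_tool", "body": {"steps": [{"x":0,"y":0,"z":0,"rx":0,"ry":0,"rz":0,"fingers":5},{"x":0,"y":0,"z":0,"rx":0,"ry":0,"rz":0,"fingers":5},{"x":0,"y":0,"z":0,"rx":0,"ry":0,"rz":0,"fingers":5},{"x":0,"y":0,"z":0,"rx":0,"ry":0,"rz":0,"fingers":5},{"x":0,"y":0,"z":0,"rx":0,"ry":0,"rz":0,"fingers":5}], "force": 25}}

```text
time_s: 5.7
eef_pos: [0.4085, 0.3436, 0.0268]
tool_rot: [-0.7, -0.102, 0.102, 0.7]
ft_force: [-0.3, -0.5, 2.5]
grip_width: 0.134
```

```bash
python3 -c "
from go import *
go(407.6,343.8,24,106.7)"
```

```text
t 5.7 pos [408.5 343.6  26.8] jaw 106.6 grip 11.8 F [-0.3 -0.5  2.5] tilt [ 0.001  0.    -1.   ]
turn ry -0.001 then x,y,z shares [-0.04  0.14  0.02] q6 -1.21
```

Gripped, with opening 11.8 mm on the 12 mm board. Before lifting I compare both camera views of the tray with the gripper's pose, to find each camera's offset.

```bash
cat > ov.py <<'E'
from go import *
def overlay(n,im,cx,cy,a,z,box,k,name,pts=((50,70),),cols=(0,255,0)):
    x0,y0,x1,y1=box
    c=cv2.resize(im[y0:y1,x0:x1],None,fx=k,fy=k,interpolation=cv2.INTER_CUBIC)
    c0=np.cos(np.radians(a));s0=np.sin(np.radians(a))
    for lx,ly in pts:
        for sx,sy in ((1,1),(1,-1),(-1,-1),(-1,1)):
            uu,vv=proj(n,[(cx+c0*lx*sx-s0*ly*sy)/1e3,(cy+s0*lx*sx+c0*ly*sy)/1e3,z/1e3])
            cv2.drawMarker(c,(int((uu-x0+.5)*k),int((vv-y0+.5)*k)),cols,cv2.MARKER_CROSS,10,1)
    return c
E
python3 - <<'E'
from ov import *
t=grab("top","t2");s=grab("scene","s2")
a=overlay("top",t,408.5,343.6,16.6,26,(90,210,180,300),4,"")
b=overlay("scene",s,408.5,343.6,16.6,26,(345,125,435,215),4,"")
cv2.imwrite("pics/k2.png",np.hstack([a,b])[:,:,::-1])
E
```

```text
(no output)
```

View pics/k2.png

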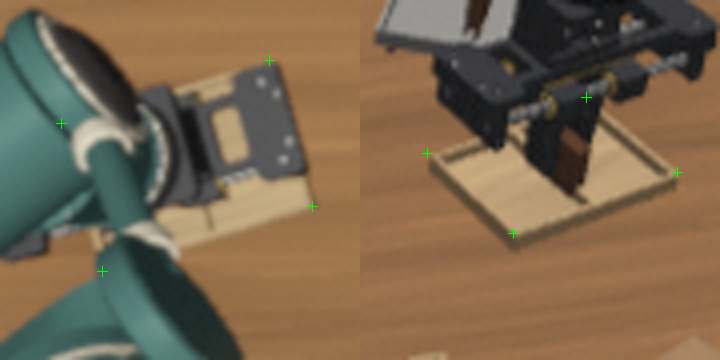

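In the top view the tray corner sits on the prediction to within about 0.5 mm. The scene view is off by the same ~1.6 px as before, for both trays, so top-view positions match the robot frame. I lift and carry to the fixed tray.

>>> {"method": "servo_tool", "body": {"steps": [{"x":0,"y":-0.3,"z":0,"rx":0,"ry":0,"rz":0,"fingers":5},{"x":0,"y":-0.7,"z":0,"rx":0,"ry":0,"rz":0,"fingers":5},{"x":0,"y":-1,"z":0,"rx":0,"ry":0,"rz":0,"fingers":5},{"x":0,"y":-1,"z":0,"rx":0,"ry":0.08,"rz":0,"fingers":5},{"x":0.2,"y":0,"z":-0.2,"rx":0,"ry":0.079,"rz":0,"fingers":5}], "force": 25}}

```text
time_s: 6.3
eef_pos: [0.4143, 0.3421, 0.0901]
tool_rot: [-0.706, -0.014, 0.011, 0.708]
ft_force: [0.1, -0.3, -1.2]
grip_width: 0.136
```

>>> {"method": "servo_tool", "body": {"steps": [{"x":0.6,"y":0,"z":-0.6,"rx":0,"ry":0,"rz":0,"fingers":5},{"x":0.9,"y":0,"z":-0.9,"rx":0,"ry":0,"rz":0,"fingers":5},{"x":1,"y":0,"z":-1,"rx":0,"ry":0,"rz":0,"fingers":5},{"x":1,"y":0,"z":-1,"rx":0,"ry":0,"rz":0,"fingers":5},{"x":1,"y":0,"z":-1,"rx":0,"ry":0,"rz":0,"fingers":5}]}}

```text
time_s: 6.8
eef_pos: [0.5068, 0.2533, 0.087]
tool_rot: [-0.707, -0.014, 0.014, 0.707]
ft_force: [0.1, 0.4, -1.6]
grip_width: 0.134
```

>>> {"method": "servo_tool", "body": {"steps": [{"x":1,"y":0,"z":-1,"rx":0,"ry":0,"rz":0,"fingers":5},{"x":1,"y":0,"z":-1,"rx":0,"ry":0,"rz":0,"fingers":5},{"x":1,"y":0,"z":-1,"rx":0,"ry":0,"rz":0,"fingers":5},{"x":0.8,"y":0,"z":-0.9,"rx":0,"ry":0,"rz":0,"fingers":5},{"x":0.5,"y":0,"z":-0.5,"rx":0,"ry":0,"rz":0,"fingers":5}]}}

```text
time_s: 7.3
eef_pos: [0.5968, 0.1681, 0.087]
tool_rot: [-0.707, -0.014, 0.013, 0.707]
ft_force: [0.6, -0.3, -2.1]
grip_width: 0.131
```

```bash
python3 -c "
from go import *
go(625.3,140.5,57,92.3)"
```

```text
t 7.3 pos [596.8 168.1  87. ] jaw 92.2 grip 11.6 F [ 0.6 -0.3 -2.1] tilt [ 0.001  0.    -1.   ]
turn ry -0.001 then x,y,z shares [ 1.37  1.5  -1.44] q6 -1.37
```

>>> {"method": "servo_tool", "body": {"steps": [{"x":0.5,"y":0,"z":-0.5,"rx":0,"ry":0,"rz":0,"fingers":5},{"x":0.4,"y":0.5,"z":-0.45,"rx":0,"ry":0,"rz":0,"fingers":5},{"x":0.2,"y":0.5,"z":-0.25,"rx":0,"ry":0,"rz":0,"fingers":5},{"x":0,"y":0,"z":0,"rx":0,"ry":0,"rz":0,"fingers":5},{"x":0,"y":0,"z":0,"rx":0,"ry":0,"rz":0,"fingers":5}]}}

```text
time_s: 7.8
eef_pos: [0.6171, 0.1464, 0.0648]
tool_rot: [0.707, 0.013, -0.015, -0.707]
ft_force: [1.1, 0.5, -2.2]
grip_width: 0.136
```

```bash
python3 - <<'E'
from ov import *
go(625.3,140.5,57,92.3)
st=state();p=np.array(st["eef_pos"])*1e3
t=grab("top","t3");s=grab("scene","s3")
a=overlay("top",t,p[0],p[1],2.2,p[2]-26.8+26,(170,120,270,220),4,"")
a2=overlay("scene",s,p[0],p[1],2.2,p[2]-26.8+26,(295,180,395,280),4,"",pts=((50,70),))
cv2.imwrite("pics/k3.png",np.hstack([a,a2])[:,:,::-1])
E
```

```text
t 7.8 pos [617.1 146.4  64.8] jaw 92.3 grip 12.0 F [ 1.1  0.5 -2.2] tilt [-0.003 -0.    -1.   ]
turn ry -0.0 then x,y,z shares [ 0.4   0.39 -0.31] q6 -1.42
```

View pics/k3.png

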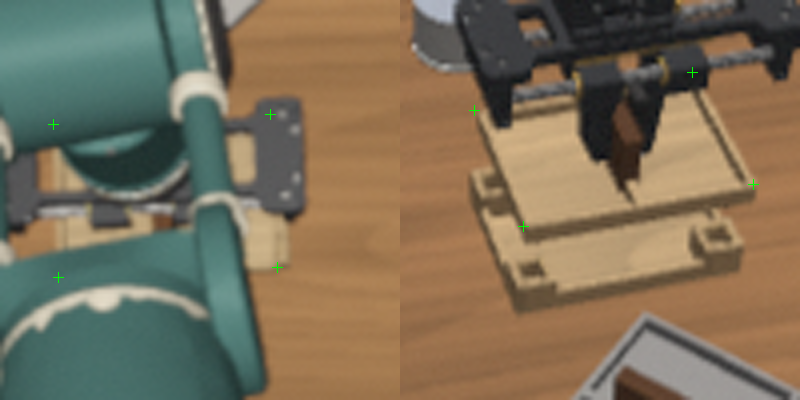

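The held tray hovers aligned in yaw over the sockets, with the scene view showing the same constant offset. I finish the shift and settle just above.

>>> {"method": "servo_tool", "body": {"steps": [{"x":0.25,"y":0,"z":-0.2,"rx":0,"ry":0,"rz":0,"fingers":5},{"x":0.15,"y":0.15,"z":-0.11,"rx":0,"ry":0,"rz":0,"fingers":5},{"x":0,"y":0.15,"z":0,"rx":0,"ry":0,"rz":0,"fingers":5},{"x":0,"y":0,"z":0,"rx":0,"ry":0,"rz":0,"fingers":5},{"x":0,"y":0,"z":0,"rx":0,"ry":0,"rz":0,"fingers":5}]}}

```text
time_s: 8.4
eef_pos: [0.6264, 0.1403, 0.0598]
tool_rot: [0.707, 0.014, -0.014, -0.707]
ft_force: [0.4, -0.3, -1.9]
grip_width: 0.134
```

```bash
python3 - <<'E'
from ov import *
go(625.3,140.5,57,92.3)
st=state();p=np.array(st["eef_pos"])*1e3
s=grab("scene","s4")
a=overlay("scene",s,p[0],p[1],2.3,p[2]-.8,(300,190,400,280),7,"")
cv2.imwrite("pics/k4.png",a[:,:,::-1])
E
```

```text
t 8.4 pos [626.4 140.3  59.8] jaw 92.3 grip 11.8 F [ 0.4 -0.3 -1.9] tilt [-0.001 -0.    -1.   ]
turn ry -0.0 then x,y,z shares [-0.05  0.14  0.01] q6 -1.43
```

View pics/k4.png

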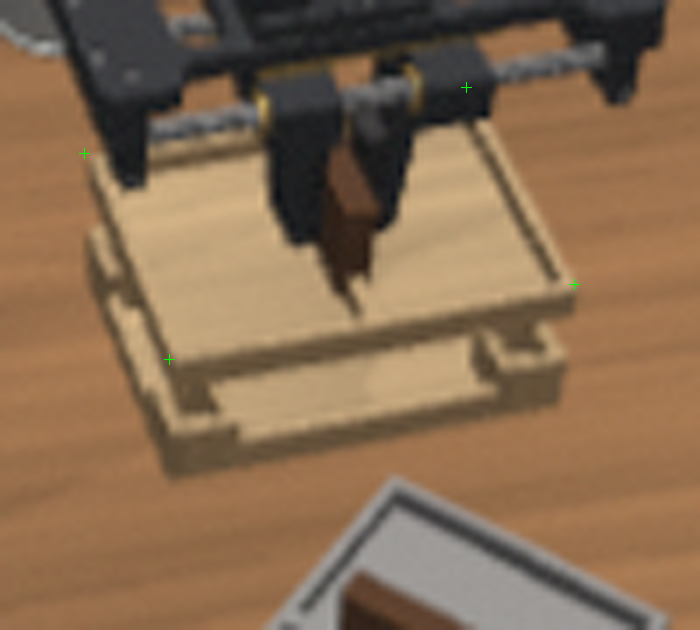

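>>> {"method": "servo_tool", "body": {"steps": [{"x":-0.04,"y":0.2,"z":0,"rx":0,"ry":0,"rz":0,"fingers":5},{"x":0,"y":0.15,"z":0,"rx":0,"ry":0,"rz":0,"fingers":5},{"x":0,"y":0.15,"z":0,"rx":0,"ry":0,"rz":0,"fingers":5},{"x":0,"y":0.1,"z":0,"rx":0,"ry":0,"rz":0,"fingers":5},{"x":0,"y":0,"z":0,"rx":0,"ry":0,"rz":0,"fingers":5}]}}

```text
time_s: 8.95
eef_pos: [0.6255, 0.1402, 0.0475]
tool_rot: [0.707, 0.014, -0.014, -0.707]
ft_force: [-0.2, -0.5, -1.2]
grip_width: 0.135
```

The TCP is at 47.5 mm with no contact force, so the pins have entered the sockets. I keep lowering.

>>> {"method": "servo_tool", "body": {"steps": [{"x":0,"y":0.15,"z":0,"rx":0,"ry":0,"rz":0,"fingers":5},{"x":0,"y":0.12,"z":0,"rx":0,"ry":0,"rz":0,"fingers":5},{"x":0,"y":0.1,"z":0,"rx":0,"ry":0,"rz":0,"fingers":5},{"x":0,"y":0.05,"z":0,"rx":0,"ry":0,"rz":0,"fingers":5},{"x":0,"y":0,"z":0,"rx":0,"ry":0,"rz":0,"fingers":5}]}}

```text
time_s: 9.45
eef_pos: [0.6257, 0.1403, 0.0395]
tool_rot: [0.707, 0.014, -0.014, -0.707]
ft_force: [0.5, -0.9, 0.1]
grip_width: 0.133
```

>>> {"method": "servo_tool", "body": {"steps": [{"x":0,"y":0.06,"z":0,"rx":0,"ry":0,"rz":0,"fingers":5},{"x":0,"y":0,"z":0,"rx":0,"ry":0,"rz":0,"fingers":5},{"x":0,"y":0,"z":0,"rx":0,"ry":0,"rz":0,"fingers":40},{"x":0,"y":0,"z":0,"rx":0,"ry":0,"rz":0,"fingers":40},{"x":0,"y":0,"z":0,"rx":0,"ry":0,"rz":0,"fingers":40}]}}

```text
time_s: 9.95
eef_pos: [0.6261, 0.1403, 0.0387]
tool_rot: [-0.707, -0.014, 0.014, 0.707]
ft_force: [-0.6, -0.4, -0.1]
grip_width: 0.38
```

>>> {"method": "servo_tool", "body": {"steps": [{"x":0,"y":-0.8,"z":0,"rx":0,"ry":0,"rz":0,"fingers":40},{"x":0,"y":-1,"z":0,"rx":0,"ry":0,"rz":0,"fingers":40},{"x":0,"y":-1,"z":0,"rx":0,"ry":0,"rz":0,"fingers":50},{"x":0,"y":-1,"z":0,"rx":0,"ry":0,"rz":0,"fingers":60},{"x":-1,"y":-0.7,"z":-1,"rx":0,"ry":0,"rz":0,"fingers":60}]}}

```text
time_s: 10.45
eef_pos: [0.6097, 0.1212, 0.1323]
tool_rot: [-0.706, -0.017, 0.012, 0.707]
ft_force: [1.4, -0.4, 0.1]
grip_width: 0.679
```

>>> {"method": "servo_tool", "body": {"steps": [{"x":-1,"y":0,"z":-1,"rx":0,"ry":0,"rz":0,"fingers":60},{"x":-1,"y":0,"z":-1,"rx":0,"ry":0,"rz":0,"fingers":60},{"x":-1,"y":0,"z":-1,"rx":0,"ry":0,"rz":0,"fingers":60},{"x":-1,"y":0,"z":-1,"rx":0,"ry":0,"rz":0,"fingers":60},{"x":-1,"y":0,"z":-1,"rx":0,"ry":0,"rz":0,"fingers":60}]}}

```text
time_s: 10.95
eef_pos: [0.5104, 0.0149, 0.1299]
tool_rot: [0.707, 0.015, -0.013, -0.707]
ft_force: [0.3, -0.2, -0.5]
grip_width: 0.679
```

>>> {"method": "servo_tool", "body": {"steps": [{"x":-0.7,"y":0,"z":-1,"rx":0,"ry":0,"rz":0,"fingers":60},{"x":-0.7,"y":0,"z":-1,"rx":0,"ry":0,"rz":0,"fingers":60},{"x":-0.7,"y":0,"z":-1,"rx":0,"ry":0,"rz":0,"fingers":60},{"x":-0.4,"y":0,"z":-1,"rx":0,"ry":0,"rz":0,"fingers":60},{"x":0,"y":0,"z":-1,"rx":0,"ry":0,"rz":0,"fingers":60}]}}

```text
time_s: 11.45
eef_pos: [0.4639, -0.087, 0.1298]
tool_rot: [0.707, 0.014, -0.014, -0.707]
ft_force: [0.9, 0.3, 0.6]
grip_width: 0.682
```

```bash
python3 - <<'E'
from ov import *
go(457.9,-100.8,40,92.3)
s=grab("scene","s5");t=grab("top","t5")
a=overlay("scene",s,625.3,140.3,2.3,38,(300,190,400,290),4,"")
b=overlay("top",t,625.3,140.3,2.3,38,(170,120,270,220),4,"")
cv2.imwrite("pics/k5.png",np.hstack([a,b])[:,:,::-1])
E
```

```text
t 11.45 pos [463.9 -87.  129.8] jaw 92.3 grip 60.1 F [0.9 0.3 0.6] tilt [ 0.001 -0.    -1.   ]
turn ry -0.0 then x,y,z shares [-0.33  4.49 -0.68] q6 -1.85
```

View pics/k5.png

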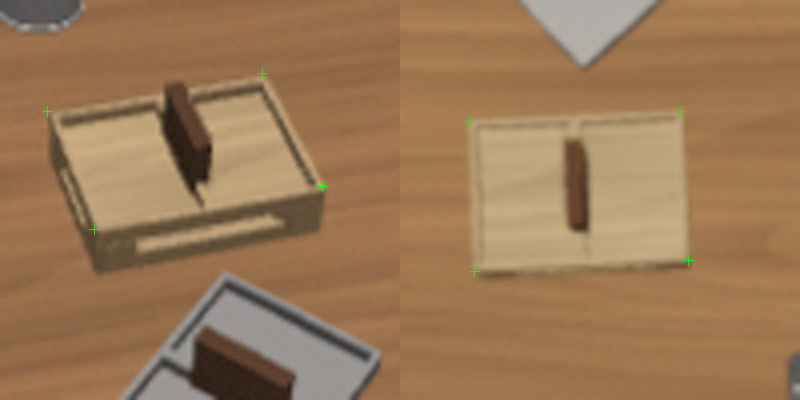

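View pics/t5.png

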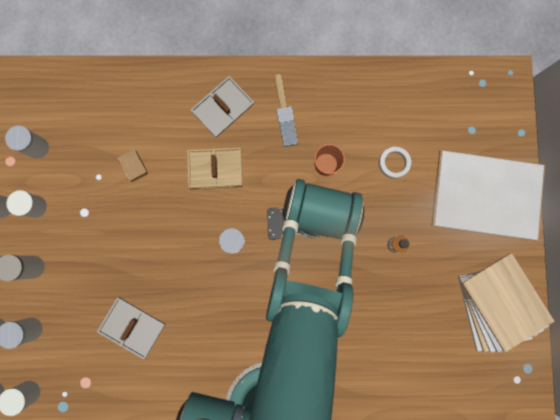

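The trays are stacked flush. The rim sits on the post tops with no gap, and the TCP height of 38.7 matches the expected 38.8. The gripper is now above the jar. I turn the jaws along the tray's x axis and descend.

>>> {"method": "servo_tool", "body": {"steps": [{"x":-0.2,"y":0,"z":-0.5,"rx":0,"ry":0.09,"rz":0,"fingers":60},{"x":0,"y":0,"z":0,"rx":0,"ry":0.095,"rz":0,"fingers":60},{"x":0,"y":0,"z":0,"rx":0,"ry":0.095,"rz":0,"fingers":60},{"x":0,"y":0,"z":0,"rx":0,"ry":0.095,"rz":0,"fingers":60},{"x":0,"y":0,"z":0,"rx":0,"ry":0.095,"rz":0,"fingers":60}]}}

```text
time_s: 12.05
eef_pos: [0.4615, -0.0957, 0.1294]
tool_rot: [-0.663, 0.244, -0.244, 0.664]
ft_force: [0.4, 0.2, 0.1]
grip_width: 0.681
```

>>> {"method": "servo_tool", "body": {"steps": [{"x":0,"y":0,"z":0,"rx":0,"ry":0.095,"rz":0,"fingers":60},{"x":0,"y":0,"z":0,"rx":0,"ry":0.095,"rz":0,"fingers":60},{"x":0,"y":0,"z":0,"rx":0,"ry":0.095,"rz":0,"fingers":60},{"x":0,"y":0,"z":0,"rx":0,"ry":0.095,"rz":0,"fingers":60},{"x":0,"y":0,"z":0,"rx":0,"ry":0.095,"rz":0,"fingers":60}]}}

```text
time_s: 12.55
eef_pos: [0.4616, -0.0957, 0.1294]
tool_rot: [-0.529, 0.469, -0.469, 0.529]
ft_force: [-0.5, -0.2, -0.7]
grip_width: 0.683
```

>>> {"method": "servo_tool", "body": {"steps": [{"x":0,"y":0.5,"z":0,"rx":0,"ry":0.055,"rz":0,"fingers":60},{"x":0,"y":0.5,"z":0,"rx":0,"ry":0,"rz":0,"fingers":60},{"x":0,"y":0,"z":0,"rx":0,"ry":0,"rz":0,"fingers":60}]}}

```text
time_s: 12.85
eef_pos: [0.46, -0.0956, 0.1074]
tool_rot: [0.511, -0.49, 0.488, -0.51]
ft_force: [-0.1, 0.2, -0.1]
grip_width: 0.677
```

```bash
python3 -c "
from go import *
go(457.9,-100.8,24,2.3)"
```

```text
t 12.85 pos [460.  -95.6 107.4] jaw 2.4 grip 59.7 F [-0.1  0.2 -0.1] tilt [-0.003  0.001 -1.   ]
turn ry 0.001 then x,y,z shares [ 0.26  4.17 -0.12] q6 -0.3
```

>>> {"method": "servo_tool", "body": {"steps": [{"x":0.26,"y":0.6,"z":-0.12,"rx":0,"ry":0,"rz":0,"fingers":60},{"x":0,"y":1,"z":0,"rx":0,"ry":0,"rz":0,"fingers":60},{"x":0,"y":1,"z":0,"rx":0,"ry":0,"rz":0,"fingers":60},{"x":0,"y":1,"z":0,"rx":0,"ry":0,"rz":0,"fingers":60},{"x":0,"y":0.5,"z":0,"rx":0,"ry":0,"rz":0,"fingers":60}]}}

```text
time_s: 13.35
eef_pos: [0.4574, -0.1016, 0.0245]
tool_rot: [0.511, -0.491, 0.489, -0.509]
ft_force: [-0.3, -0.6, -0.3]
grip_width: 0.68
```

>>> {"method": "servo_tool", "body": {"steps": [{"x":0,"y":0,"z":0,"rx":0,"ry":0,"rz":0,"fingers":60},{"x":0,"y":0,"z":0,"rx":0,"ry":0,"rz":0,"fingers":30},{"x":0,"y":0,"z":0,"rx":0,"ry":0,"rz":0,"fingers":30},{"x":0,"y":0,"z":0,"rx":0,"ry":0,"rz":0,"fingers":30},{"x":0,"y":0,"z":0,"rx":0,"ry":0,"rz":0,"fingers":30}], "force": 15}}

```text
time_s: 13.85
eef_pos: [0.4595, -0.1019, 0.0273]
tool_rot: [-0.51, 0.49, -0.49, 0.51]
ft_force: [-0.8, 0.4, 1.4]
grip_width: 0.371
```

```bash
python3 -c "
from go import *
go(457.9,-100.8,24,2.3)"
```

```text
t 13.85 pos [ 459.5 -101.9   27.3] jaw 2.3 grip 32.7 F [-0.8  0.4  1.4] tilt [ 0.001 -0.    -1.   ]
turn ry -0.0 then x,y,z shares [-0.06  0.17 -0.08] q6 -0.31
```

>>> {"method": "servo_tool", "body": {"steps": [{"x":0,"y":-0.3,"z":0,"rx":0,"ry":0,"rz":0,"fingers":28},{"x":0,"y":-0.7,"z":0,"rx":0,"ry":0,"rz":0,"fingers":28},{"x":0,"y":-1,"z":0,"rx":0,"ry":0,"rz":0,"fingers":28},{"x":0,"y":-1,"z":0,"rx":0,"ry":0,"rz":0,"fingers":28},{"x":-0.3,"y":-1,"z":0.3,"rx":0,"ry":0,"rz":0,"fingers":28}]}}

```text
time_s: 14.35
eef_pos: [0.464, -0.0956, 0.1074]
tool_rot: [0.51, -0.49, 0.49, -0.509]
ft_force: [1.0, 0.9, -1.7]
grip_width: 0.368
```

>>> {"method": "servo_tool", "body": {"steps": [{"x":-0.6,"y":0,"z":0.5,"rx":0,"ry":0,"rz":0,"fingers":28},{"x":-1,"y":0,"z":0.9,"rx":0,"ry":0,"rz":0,"fingers":28},{"x":-1,"y":0,"z":0.9,"rx":0,"ry":0,"rz":0,"fingers":28},{"x":-1,"y":0,"z":0.9,"rx":0,"ry":0,"rz":0,"fingers":28},{"x":-1,"y":0,"z":0.9,"rx":0,"ry":0,"rz":0,"fingers":28}]}}

```text
time_s: 14.85
eef_pos: [0.5432, 0.0014, 0.1054]
tool_rot: [0.51, -0.49, 0.49, -0.51]
ft_force: [0.9, 0.3, -0.9]
grip_width: 0.372
```

>>> {"method": "servo_tool", "body": {"steps": [{"x":-1,"y":0,"z":0.9,"rx":0,"ry":0,"rz":0,"fingers":28},{"x":-1,"y":0,"z":0.9,"rx":0,"ry":0,"rz":0,"fingers":28},{"x":-1,"y":0,"z":0.9,"rx":0,"ry":0,"rz":0,"fingers":28},{"x":-0.9,"y":0,"z":0.8,"rx":0,"ry":0,"rz":0,"fingers":28},{"x":-0.6,"y":0,"z":0.5,"rx":0,"ry":0,"rz":0,"fingers":28}]}}

```text
time_s: 15.35
eef_pos: [0.6199, 0.095, 0.1052]
tool_rot: [0.51, -0.49, 0.489, -0.51]
ft_force: [0.7, 0.7, -0.7]
grip_width: 0.372
```

```bash
python3 -c "
from go import *
go(626.7,104.3,56,2.3)"
```

```text
t 15.35 pos [619.9  95.  105.2] jaw 2.3 grip 32.8 F [ 0.7  0.7 -0.7] tilt [-0.001  0.    -1.   ]
turn ry 0.0 then x,y,z shares [-0.45  2.46  0.36] q6 0.07
```

>>> {"method": "servo_tool", "body": {"steps": [{"x":-0.1,"y":0.5,"z":0.05,"rx":0,"ry":0,"rz":0,"fingers":28},{"x":0,"y":0.5,"z":0,"rx":0,"ry":0,"rz":0,"fingers":28},{"x":0,"y":0,"z":0,"rx":0,"ry":0,"rz":0,"fingers":28},{"x":0,"y":0,"z":0,"rx":0,"ry":0,"rz":0,"fingers":28}]}}

```text
time_s: 15.75
eef_pos: [0.6188, 0.0939, 0.0852]
tool_rot: [0.51, -0.491, 0.49, -0.509]
ft_force: [0.6, -0.4, -1.7]
grip_width: 0.372
```

```bash
python3 - <<'E'
from ov import *
go(626.7,104.3,56,2.3)
s=grab("scene","s6")
crop(s,280,160,400,280,5,"k6")
E
```

```text
t 15.75 pos [618.8  93.9  85.2] jaw 2.2 grip 32.8 F [ 0.6 -0.4 -1.7] tilt [-0.003 -0.    -1.   ]
turn ry -0.001 then x,y,z shares [-0.5   1.46  0.42] q6 0.07
```

View pics/k6.png

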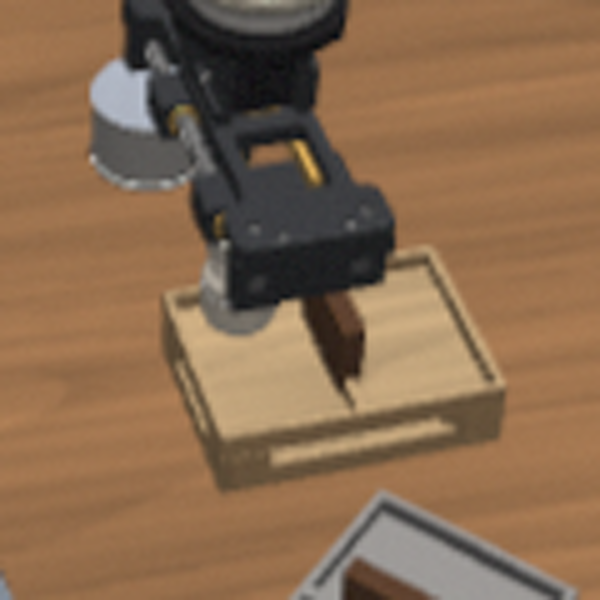

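>>> {"method": "servo_tool", "body": {"steps": [{"x":-0.3,"y":0.2,"z":0.3,"rx":0,"ry":0,"rz":0,"fingers":28},{"x":-0.2,"y":0.4,"z":0.12,"rx":0,"ry":0,"rz":0,"fingers":28},{"x":0,"y":0.4,"z":0,"rx":0,"ry":0,"rz":0,"fingers":28},{"x":0,"y":0.2,"z":0,"rx":0,"ry":0,"rz":0,"fingers":28},{"x":0,"y":0,"z":0,"rx":0,"ry":0,"rz":0,"fingers":28}]}}

```text
time_s: 16.3
eef_pos: [0.6271, 0.1051, 0.061]
tool_rot: [0.511, -0.491, 0.489, -0.509]
ft_force: [0.2, 0.0, -1.1]
grip_width: 0.371
```

```bash
python3 -c "
from go import *
go(626.7,104.3,55.3,2.3)"
```

```text
t 16.3 pos [627.1 105.1  61. ] jaw 2.3 grip 32.7 F [ 0.2  0.  -1.1] tilt [-0.003 -0.    -1.   ]
turn ry -0.0 then x,y,z shares [ 0.04  0.28 -0.02] q6 0.09
```

>>> {"method": "servo_tool", "body": {"steps": [{"x":0.04,"y":0.15,"z":0,"rx":0,"ry":0,"rz":0,"fingers":28},{"x":0,"y":0.1,"z":0,"rx":0,"ry":0,"rz":0,"fingers":28},{"x":0,"y":0.03,"z":0,"rx":0,"ry":0,"rz":0,"fingers":28},{"x":0,"y":0,"z":0,"rx":0,"ry":0,"rz":0,"fingers":28},{"x":0,"y":0,"z":0,"rx":0,"ry":0,"rz":0,"fingers":28}]}}

```text
time_s: 16.8
eef_pos: [0.6284, 0.1044, 0.0571]
tool_rot: [-0.51, 0.49, -0.49, 0.51]
ft_force: [0.1, -0.9, -0.6]
grip_width: 0.369
```

>>> {"method": "servo_tool", "body": {"steps": [{"x":0,"y":0.08,"z":0,"rx":0,"ry":0,"rz":0,"fingers":28},{"x":0,"y":0.06,"z":0,"rx":0,"ry":0,"rz":0,"fingers":28},{"x":0,"y":0,"z":0,"rx":0,"ry":0,"rz":0,"fingers":28}]}}

```text
time_s: 17.1
eef_pos: [0.6287, 0.1045, 0.0553]
tool_rot: [-0.51, 0.49, -0.49, 0.51]
ft_force: [-2.5, 0.4, 5.8]
grip_width: 0.371
```

Contact at 55.3 mm, as expected, so I release.

>>> {"method": "servo_tool", "body": {"steps": [{"x":0,"y":0,"z":0,"rx":0,"ry":0,"rz":0,"fingers":40},{"x":0,"y":0,"z":0,"rx":0,"ry":0,"rz":0,"fingers":60},{"x":0,"y":0,"z":0,"rx":0,"ry":0,"rz":0,"fingers":60},{"x":0,"y":0,"z":0,"rx":0,"ry":0,"rz":0,"fingers":60},{"x":0,"y":-0.7,"z":0,"rx":0,"ry":0,"rz":0,"fingers":60}]}}

```text
time_s: 17.6
eef_pos: [0.6262, 0.1041, 0.0661]
tool_rot: [0.511, -0.491, 0.489, -0.508]
ft_force: [-0.2, -0.1, -0.2]
grip_width: 0.68
```

>>> {"method": "servo_tool", "body": {"steps": [{"x":0,"y":-1,"z":0,"rx":0,"ry":0,"rz":0,"fingers":60},{"x":0,"y":-1,"z":0,"rx":0,"ry":0,"rz":0,"fingers":60},{"x":0,"y":-1,"z":0,"rx":0,"ry":0,"rz":0,"fingers":70},{"x":0.3,"y":-1,"z":-0.3,"rx":0,"ry":0,"rz":0,"fingers":70},{"x":0.8,"y":-0.3,"z":-0.5,"rx":0,"ry":0,"rz":0,"fingers":70}]}}

```text
time_s: 18.1
eef_pos: [0.6153, 0.0824, 0.158]
tool_rot: [-0.508, 0.488, -0.491, 0.512]
ft_force: [0.4, 0.5, -0.1]
grip_width: 0.795
```

```bash
python3 -c "
from go import *
go(419,-339,75,2.3)"
```

```text
t 18.1 pos [615.3  82.4 158. ] jaw 2.4 grip 70.1 F [ 0.4  0.5 -0.1] tilt [ 0.006  0.001 -1.   ]
turn ry 0.001 then x,y,z shares [ 20.66   4.15 -10.65] q6 0.05
```

>>> {"method": "servo_tool", "body": {"steps": [{"x":1,"y":0,"z":-0.5,"rx":0,"ry":0,"rz":0,"fingers":70},{"x":1,"y":0,"z":-0.5,"rx":0,"ry":0,"rz":0,"fingers":70},{"x":1,"y":0,"z":-0.5,"rx":0,"ry":0,"rz":0,"fingers":70},{"x":1,"y":0,"z":-0.5,"rx":0,"ry":0,"rz":0,"fingers":70},{"x":1,"y":0,"z":-0.5,"rx":0,"ry":0,"rz":0,"fingers":70}]}}

```text
time_s: 18.6
eef_pos: [0.5657, -0.0217, 0.1539]
tool_rot: [0.51, -0.49, 0.49, -0.509]
ft_force: [1.4, -1.0, 0.3]
grip_width: 0.795
```

>>> {"method": "servo_tool", "body": {"steps": [{"x":1,"y":0,"z":-0.5,"rx":0,"ry":0,"rz":0,"fingers":70},{"x":1,"y":0,"z":-0.5,"rx":0,"ry":0,"rz":0,"fingers":70},{"x":1,"y":0,"z":-0.5,"rx":0,"ry":0,"rz":0,"fingers":70},{"x":1,"y":0,"z":-0.5,"rx":0,"ry":0,"rz":0,"fingers":70},{"x":1,"y":0,"z":-0.5,"rx":0,"ry":0,"rz":0,"fingers":70}]}}

```text
time_s: 19.1
eef_pos: [0.5196, -0.1234, 0.1539]
tool_rot: [0.51, -0.49, 0.49, -0.509]
ft_force: [0.4, 0.2, -0.2]
grip_width: 0.798
```

>>> {"method": "servo_tool", "body": {"steps": [{"x":1,"y":0,"z":-0.5,"rx":0,"ry":0,"rz":0,"fingers":70},{"x":1,"y":0,"z":-0.5,"rx":0,"ry":0,"rz":0,"fingers":70},{"x":1,"y":0,"z":-0.5,"rx":0,"ry":0,"rz":0,"fingers":70},{"x":1,"y":0,"z":-0.5,"rx":0,"ry":0,"rz":0,"fingers":70},{"x":1,"y":0,"z":-0.5,"rx":0,"ry":0,"rz":0,"fingers":70}]}}

```text
time_s: 19.6
eef_pos: [0.4735, -0.225, 0.1539]
tool_rot: [0.51, -0.49, 0.49, -0.51]
ft_force: [0.2, -0.3, 0.7]
grip_width: 0.794
```

>>> {"method": "servo_tool", "body": {"steps": [{"x":1,"y":0,"z":-0.5,"rx":0,"ry":0,"rz":0,"fingers":70},{"x":1,"y":0,"z":-0.5,"rx":0,"ry":0,"rz":0,"fingers":70},{"x":0.9,"y":0,"z":-0.5,"rx":0,"ry":0,"rz":0,"fingers":70},{"x":0.6,"y":0,"z":-0.5,"rx":0,"ry":0,"rz":0,"fingers":70},{"x":0,"y":0,"z":0,"rx":0,"ry":0,"rz":0,"fingers":70}]}}

```text
time_s: 20.1
eef_pos: [0.4362, -0.2966, 0.1539]
tool_rot: [0.509, -0.491, 0.49, -0.509]
ft_force: [0.3, 0.2, -0.6]
grip_width: 0.795
```

```bash
python3 -c "
from go import *
go(419,-339,29,2.3)
im=grab('scene','s7');t=grab('top','t7');print('jar',np.round(proj('top',[.6267,.1043,.086]),1))
a=cv2.resize(im[140:280,280:420],(390,390),interpolation=cv2.INTER_CUBIC);b=cv2.resize(t[120:220,170:270],(390,390),interpolation=cv2.INTER_CUBIC)
cv2.imwrite('pics/k7.png',np.hstack([a,b])[:,:,::-1])"
```

```text
t 20.1 pos [ 436.2 -296.6  153.9] jaw 2.1 grip 70.1 F [ 0.3  0.2 -0.6] tilt [-0.001  0.    -1.   ]
turn ry -0.002 then x,y,z shares [ 2.08  6.24 -0.95] q6 -0.68
jar [226.4 162.9]
```

View pics/k7.png

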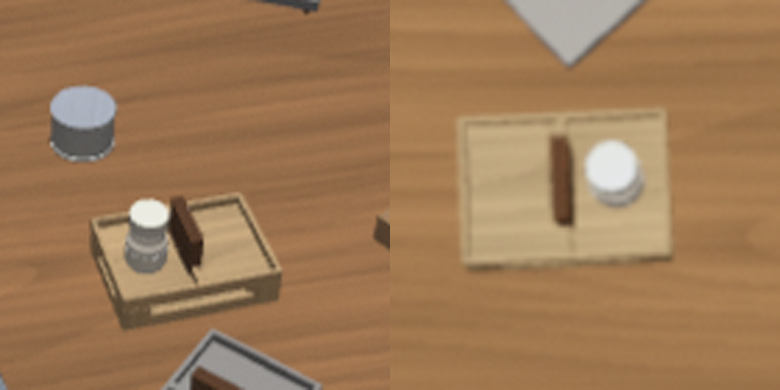

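The jar stands upright in the pot-side bay (top-view crop, jar at about (612,172)). On to the bottle.

>>> {"method": "servo_tool", "body": {"steps": [{"x":0.8,"y":0,"z":-0.4,"rx":0,"ry":0,"rz":0,"fingers":70},{"x":0.8,"y":0,"z":-0.35,"rx":0,"ry":0,"rz":0,"fingers":70},{"x":0.48,"y":0.3,"z":-0.2,"rx":0,"ry":0,"rz":0,"fingers":70},{"x":0,"y":0.8,"z":0,"rx":0,"ry":0,"rz":0,"fingers":70},{"x":0,"y":0.4,"z":0,"rx":0,"ry":0,"rz":0,"fingers":70}]}}

```text
time_s: 20.7
eef_pos: [0.4202, -0.3369, 0.1226]
tool_rot: [-0.51, 0.491, -0.489, 0.51]
ft_force: [-0.4, 0.4, -0.2]
grip_width: 0.795
```

```bash
python3 -c "
from go import *
go(419,-339,30,2.3)"
```

```text
t 20.7 pos [ 420.2 -336.9  122.6] jaw 2.3 grip 70.0 F [-0.4  0.4 -0.2] tilt [-0.001  0.002 -1.   ]
turn ry -0.0 then x,y,z shares [ 0.1   4.63 -0.06] q6 -0.76
```

>>> {"method": "servo_tool", "body": {"steps": [{"x":0.1,"y":0.8,"z":-0.06,"rx":0,"ry":0,"rz":0,"fingers":70},{"x":0,"y":1,"z":0,"rx":0,"ry":0,"rz":0,"fingers":70},{"x":0,"y":1,"z":0,"rx":0,"ry":0,"rz":0,"fingers":70},{"x":0,"y":0.8,"z":0,"rx":0,"ry":0,"rz":0,"fingers":70},{"x":0,"y":0.4,"z":0,"rx":0,"ry":0,"rz":0,"fingers":70}]}}

```text
time_s: 21.2
eef_pos: [0.4187, -0.3382, 0.042]
tool_rot: [-0.51, 0.491, -0.489, 0.51]
ft_force: [-0.5, 0.4, -0.2]
grip_width: 0.797
```

>>> {"method": "servo_tool", "body": {"steps": [{"x":0,"y":0.3,"z":0,"rx":0,"ry":0,"rz":0,"fingers":70},{"x":0,"y":0,"z":0,"rx":0,"ry":0,"rz":0,"fingers":70}]}}

```text
time_s: 21.4
eef_pos: [0.4193, -0.3393, 0.0375]
tool_rot: [-0.51, 0.49, -0.489, 0.51]
ft_force: [-0.5, -0.1, 0.0]
grip_width: 0.793
```

```bash
python3 -c "
from go import *
go(419,-339,30,2.3)
im=grab('scene','s8');crop(im,90,120,210,220,5,'k8')"
```

```text
t 21.4 pos [ 419.3 -339.3   37.5] jaw 2.3 grip 69.9 F [-0.5 -0.1  0. ] tilt [-0.001  0.001 -1.   ]
turn ry -0.0 then x,y,z shares [-0.01  0.37 -0.02] q6 -0.77
```

View pics/k8.png

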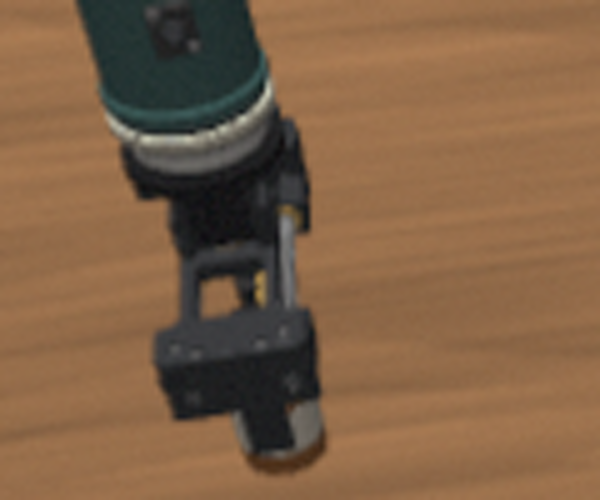

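```bash
python3 -c "
from go import *
for p in ([.4193,-.3393,.0],[.4193,-.3393,.03],[.4713,-.3393,.0375],[.4713,-.3393,.06]):
    print((proj('scene',p)-[90,120]+.5)*5)"
```

```text
[284.36544213 445.39940254]
[272.48632382 403.2829228 ]
[267.31751801 460.32342452]
[257.75056403 427.37535447]
```

The finger and bottle are where projection predicts, so they are centred. I lower slightly and grip.

>>> {"method": "servo_tool", "body": {"steps": [{"x":0,"y":0.3,"z":0,"rx":0,"ry":0,"rz":0,"fingers":70},{"x":0,"y":0,"z":0,"rx":0,"ry":0,"rz":0,"fingers":55},{"x":0,"y":0,"z":0,"rx":0,"ry":0,"rz":0,"fingers":38},{"x":0,"y":0,"z":0,"rx":0,"ry":0,"rz":0,"fingers":38},{"x":0,"y":0,"z":0,"rx":0,"ry":0,"rz":0,"fingers":38}], "force": 20}}

```text
time_s: 21.95
eef_pos: [0.4196, -0.34, 0.0324]
tool_rot: [0.51, -0.49, 0.49, -0.51]
ft_force: [-0.4, 0.6, 1.5]
grip_width: 0.494
```

>>> {"method": "servo_tool", "body": {"steps": [{"x":0,"y":0,"z":0,"rx":0,"ry":0,"rz":0,"fingers":38},{"x":0,"y":0,"z":0,"rx":0,"ry":0,"rz":0,"fingers":38}]}}

```text
time_s: 22.15
eef_pos: [0.4195, -0.34, 0.0324]
tool_rot: [0.51, -0.49, 0.49, -0.51]
ft_force: [-1.6, 1.2, 2.2]
grip_width: 0.488
```

```bash
python3 -c "
from go import *
go(631.6,-9.2,120,2.3)"
```

```text
t 22.15 pos [ 419.5 -340.    32.4] jaw 2.3 grip 43.0 F [-1.6  1.2  2.2] tilt [ 0. -0. -1.]
turn ry -0.0 then x,y,z shares [-16.1   -4.38  11.26] q6 -0.77
```

>>> {"method": "servo_tool", "body": {"steps": [{"x":0,"y":-0.4,"z":0,"rx":0,"ry":0,"rz":0,"fingers":38},{"x":0,"y":-1,"z":0,"rx":0,"ry":0,"rz":0,"fingers":38},{"x":0,"y":-1,"z":0,"rx":0,"ry":0,"rz":0,"fingers":38},{"x":-0.3,"y":-1,"z":0.2,"rx":0,"ry":0,"rz":0,"fingers":38},{"x":-0.6,"y":-1,"z":0.4,"rx":0,"ry":0,"rz":0,"fingers":38}]}}

```text
time_s: 22.65
eef_pos: [0.4305, -0.3216, 0.1211]
tool_rot: [0.51, -0.49, 0.49, -0.509]
ft_force: [0.8, -0.9, -1.6]
grip_width: 0.492
```

>>> {"method": "servo_tool", "body": {"steps": [{"x":-1,"y":0,"z":0.7,"rx":0,"ry":0,"rz":0,"fingers":38},{"x":-1,"y":0,"z":0.7,"rx":0,"ry":0,"rz":0,"fingers":38},{"x":-1,"y":0,"z":0.7,"rx":0,"ry":0,"rz":0,"fingers":38},{"x":-1,"y":0,"z":0.7,"rx":0,"ry":0,"rz":0,"fingers":38},{"x":-1,"y":0,"z":0.7,"rx":0,"ry":0,"rz":0,"fingers":38}]}}

```text
time_s: 23.15
eef_pos: [0.4971, -0.2177, 0.1203]
tool_rot: [-0.51, 0.49, -0.49, 0.51]
ft_force: [0.5, -0.0, -1.3]
grip_width: 0.489
```

>>> {"method": "servo_tool", "body": {"steps": [{"x":-1,"y":0,"z":0.7,"rx":0,"ry":0,"rz":0,"fingers":38},{"x":-1,"y":0,"z":0.7,"rx":0,"ry":0,"rz":0,"fingers":38},{"x":-1,"y":0,"z":0.7,"rx":0,"ry":0,"rz":0,"fingers":38},{"x":-1,"y":0,"z":0.7,"rx":0,"ry":0,"rz":0,"fingers":38},{"x":-1,"y":0,"z":0.7,"rx":0,"ry":0,"rz":0,"fingers":38}]}}

```text
time_s: 23.65
eef_pos: [0.5631, -0.1149, 0.1202]
tool_rot: [-0.51, 0.49, -0.49, 0.51]
ft_force: [0.7, -1.4, -1.4]
grip_width: 0.491
```

>>> {"method": "servo_tool", "body": {"steps": [{"x":-1,"y":0,"z":0.7,"rx":0,"ry":0,"rz":0,"fingers":38},{"x":-1,"y":0,"z":0.7,"rx":0,"ry":0,"rz":0,"fingers":38},{"x":-1,"y":0,"z":0.7,"rx":0,"ry":0,"rz":0,"fingers":38},{"x":-0.8,"y":0,"z":0.6,"rx":0,"ry":0,"rz":0,"fingers":38},{"x":-0.4,"y":0,"z":0.3,"rx":0,"ry":0,"rz":0,"fingers":38}]}}

```text
time_s: 24.15
eef_pos: [0.6202, -0.0282, 0.1202]
tool_rot: [-0.51, 0.49, -0.49, 0.51]
ft_force: [-0.2, -0.2, -0.7]
grip_width: 0.49
```

>>> {"method": "servo_tool", "body": {"steps": [{"x":0,"y":0.5,"z":0,"rx":0,"ry":0,"rz":0,"fingers":38},{"x":0,"y":0.5,"z":0,"rx":0,"ry":0,"rz":0,"fingers":38},{"x":0,"y":0,"z":0,"rx":0,"ry":0,"rz":0,"fingers":38}]}}

```text
time_s: 24.45
eef_pos: [0.6168, -0.0303, 0.0972]
tool_rot: [0.511, -0.492, 0.489, -0.508]
ft_force: [-1.0, 0.5, -1.5]
grip_width: 0.493
```

```bash
python3 -c "
from go import *
go(631.8,-9.2,34,2.3)"
```

```text
t 24.45 pos [616.8 -30.3  97.2] jaw 2.2 grip 43.4 F [-1.   0.5 -1.5] tilt [-0.005  0.    -1.   ]
turn ry -0.001 then x,y,z shares [-1.02  3.16  0.79] q6 -0.13
```

>>> {"method": "servo_tool", "body": {"steps": [{"x":-0.6,"y":0.4,"z":0.5,"rx":0,"ry":0,"rz":0,"fingers":38},{"x":-0.42,"y":0.8,"z":0.29,"rx":0,"ry":0,"rz":0,"fingers":38},{"x":0,"y":0.8,"z":0,"rx":0,"ry":0,"rz":0,"fingers":38},{"x":0,"y":0.5,"z":0,"rx":0,"ry":0,"rz":0,"fingers":38},{"x":0,"y":0,"z":0,"rx":0,"ry":0,"rz":0,"fingers":38}]}}

```text
time_s: 24.95
eef_pos: [0.6319, -0.0086, 0.0468]
tool_rot: [0.511, -0.491, 0.488, -0.508]
ft_force: [-1.1, 1.9, -1.3]
grip_width: 0.49
```

```bash
python3 -c "
from go import *
go(631.8,-9.2,32.4,2.3)"
```

```text
t 24.95 pos [631.9  -8.6  46.8] jaw 2.3 grip 43.2 F [-1.1  1.9 -1.3] tilt [-0.006  0.    -1.   ]
turn ry -0.0 then x,y,z shares [ 0.03  0.72 -0.  ] q6 -0.09
```

>>> {"method": "servo_tool", "body": {"steps": [{"x":0.03,"y":0.25,"z":0,"rx":0,"ry":0,"rz":0,"fingers":38},{"x":0,"y":0.2,"z":0,"rx":0,"ry":0,"rz":0,"fingers":38},{"x":0,"y":0.12,"z":0,"rx":0,"ry":0,"rz":0,"fingers":38},{"x":0,"y":0,"z":0,"rx":0,"ry":0,"rz":0,"fingers":38},{"x":0,"y":0,"z":0,"rx":0,"ry":0,"rz":0,"fingers":38}]}}

```text
time_s: 25.45
eef_pos: [0.6346, -0.0094, 0.0391]
tool_rot: [-0.51, 0.49, -0.49, 0.51]
ft_force: [-0.3, -0.1, -1.1]
grip_width: 0.488
```

```bash
python3 -c "
from go import *
go(631.8,-9.2,32.4,2.3)"
```

```text
t 25.45 pos [634.6  -9.4  39.1] jaw 2.3 grip 43.0 F [-0.3 -0.1 -1.1] tilt [ 0.001 -0.    -1.   ]
turn ry -0.0 then x,y,z shares [-0.01  0.33 -0.14] q6 -0.09
```

>>> {"method": "servo_tool", "body": {"steps": [{"x":0,"y":0.1,"z":-0.12,"rx":0,"ry":0,"rz":0,"fingers":38},{"x":0,"y":0.1,"z":0,"rx":0,"ry":0,"rz":0,"fingers":38},{"x":0,"y":0.06,"z":0,"rx":0,"ry":0,"rz":0,"fingers":38},{"x":0,"y":0,"z":0,"rx":0,"ry":0,"rz":0,"fingers":38},{"x":0,"y":0,"z":0,"rx":0,"ry":0,"rz":0,"fingers":38}]}}

```text
time_s: 25.95
eef_pos: [0.632, -0.0093, 0.0334]
tool_rot: [0.51, -0.49, 0.49, -0.51]
ft_force: [0.3, -0.2, -1.0]
grip_width: 0.49
```

```bash
python3 -c "
from go import *
go(631.8,-9.2,32.4,2.3)"
```

```text
t 25.95 pos [632.   -9.3  33.4] jaw 2.3 grip 43.2 F [ 0.3 -0.2 -1. ] tilt [-0. -0. -1.]
turn ry -0.0 then x,y,z shares [-0.01  0.05 -0.01] q6 -0.09
```

>>> {"method": "servo_tool", "body": {"steps": [{"x":0,"y":0.06,"z":0,"rx":0,"ry":0,"rz":0,"fingers":38},{"x":0,"y":0,"z":0,"rx":0,"ry":0,"rz":0,"fingers":38},{"x":0,"y":0,"z":0,"rx":0,"ry":0,"rz":0,"fingers":50},{"x":0,"y":0,"z":0,"rx":0,"ry":0,"rz":0,"fingers":70},{"x":0,"y":0,"z":0,"rx":0,"ry":0,"rz":0,"fingers":70}]}}

```text
time_s: 26.45
eef_pos: [0.6322, -0.0094, 0.0325]
tool_rot: [-0.51, 0.49, -0.49, 0.51]
ft_force: [0.1, 0.2, 0.0]
grip_width: 0.727
```

>>> {"method": "servo_tool", "body": {"steps": [{"x":0,"y":-0.6,"z":0,"rx":0,"ry":0,"rz":0,"fingers":70},{"x":0,"y":-1,"z":0,"rx":0,"ry":0,"rz":0,"fingers":70},{"x":0,"y":-1,"z":0,"rx":0,"ry":0,"rz":0,"fingers":70},{"x":0,"y":-1,"z":0,"rx":0,"ry":0,"rz":0,"fingers":70},{"x":0,"y":-1,"z":0,"rx":0,"ry":0,"rz":0,"fingers":75}]}}

```text
time_s: 26.95
eef_pos: [0.6322, -0.0094, 0.1262]
tool_rot: [-0.51, 0.49, -0.49, 0.51]
ft_force: [-0.8, 0.6, -0.1]
grip_width: 0.847
```

>>> {"method": "servo_tool", "body": {"steps": [{"x":-0.5,"y":0,"z":-1,"rx":0,"ry":0,"rz":0,"fingers":80},{"x":-0.5,"y":0,"z":-1,"rx":0,"ry":0,"rz":0,"fingers":80},{"x":-0.5,"y":0,"z":-1,"rx":0,"ry":0,"rz":0,"fingers":80},{"x":-0.5,"y":0,"z":-1,"rx":0,"ry":0,"rz":0,"fingers":80},{"x":-0.5,"y":0,"z":-1,"rx":0,"ry":0,"rz":0,"fingers":80}]}}

```text
time_s: 27.45
eef_pos: [0.5296, 0.0369, 0.1254]
tool_rot: [-0.509, 0.49, -0.49, 0.51]
ft_force: [-0.3, -0.3, -0.1]
grip_width: 0.903
```

>>> {"method": "servo_tool", "body": {"steps": [{"x":-0.5,"y":0,"z":-1,"rx":0,"ry":0,"rz":0,"fingers":80},{"x":-0.5,"y":0,"z":-1,"rx":0,"ry":0,"rz":0,"fingers":80},{"x":-0.5,"y":0,"z":-1,"rx":0,"ry":0,"rz":0,"fingers":80},{"x":-0.5,"y":0,"z":-1,"rx":0,"ry":0,"rz":0,"fingers":80},{"x":-0.5,"y":0,"z":-0.5,"rx":0,"ry":0,"rz":0,"fingers":80}]}}

```text
time_s: 27.95
eef_pos: [0.4368, 0.0834, 0.1249]
tool_rot: [-0.51, 0.49, -0.49, 0.51]
ft_force: [0.0, -0.5, 0.6]
grip_width: 0.904
```

```bash
python3 -c "
from go import *
go(431.8,95.4,60,2.3)
im=grab('scene','s9');t=grab('top','t9')
cv2.imwrite('pics/k9.png',np.hstack([cv2.resize(im[130:290,190:390],(400,320),interpolation=cv2.INTER_CUBIC),cv2.resize(t[110:270,190:390],(400,320),interpolation=cv2.INTER_CUBIC)])[:,:,::-1])"
```

```text
t 27.95 pos [436.8  83.4 124.9] jaw 2.3 grip 79.7 F [ 0.  -0.5  0.6] tilt [ 0.  0. -1.]
turn ry -0.0 then x,y,z shares [-0.61  3.25 -0.23] q6 0.09
```

View pics/k9.png

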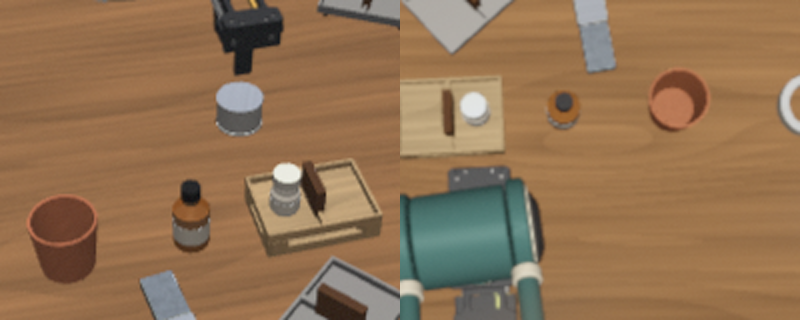

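The bottle stands upright on the line between tray and pot. For the tin I need the jaws across the line, because the gripper body would foul the bottle the other way. I turn 90° above the tin.

>>> {"method": "servo_tool", "body": {"steps": [{"x":-0.4,"y":0,"z":-0.18,"rx":0,"ry":0,"rz":0,"fingers":84},{"x":0,"y":0,"z":0,"rx":0,"ry":-0.095,"rz":0,"fingers":84},{"x":0,"y":0,"z":0,"rx":0,"ry":-0.095,"rz":0,"fingers":84},{"x":0,"y":0,"z":0,"rx":0,"ry":-0.095,"rz":0,"fingers":84},{"x":0,"y":0,"z":0,"rx":0,"ry":-0.095,"rz":0,"fingers":84}]}}

```text
time_s: 28.55
eef_pos: [0.4354, 0.0911, 0.1246]
tool_rot: [-0.632, 0.316, -0.317, 0.632]
ft_force: [-0.1, 0.1, 0.1]
grip_width: 0.952
```

>>> {"method": "servo_tool", "body": {"steps": [{"x":0,"y":0,"z":0,"rx":0,"ry":-0.095,"rz":0,"fingers":84},{"x":0,"y":0,"z":0,"rx":0,"ry":-0.095,"rz":0,"fingers":84},{"x":0,"y":0,"z":0,"rx":0,"ry":-0.095,"rz":0,"fingers":84},{"x":0,"y":0,"z":0,"rx":0,"ry":-0.095,"rz":0,"fingers":84},{"x":0,"y":0,"z":0,"rx":0,"ry":-0.095,"rz":0,"fingers":84}]}}

```text
time_s: 29.05
eef_pos: [0.4353, 0.091, 0.1246]
tool_rot: [-0.704, 0.064, -0.065, 0.704]
ft_force: [0.1, 0.8, 0.7]
grip_width: 0.952
```

>>> {"method": "servo_tool", "body": {"steps": [{"x":0,"y":0.5,"z":0,"rx":0,"ry":-0.095,"rz":0,"fingers":84},{"x":0,"y":0.8,"z":0,"rx":0,"ry":-0.05,"rz":0,"fingers":84},{"x":0,"y":0.5,"z":0,"rx":0,"ry":0,"rz":0,"fingers":84},{"x":0,"y":0,"z":0,"rx":0,"ry":0,"rz":0,"fingers":84}]}}

```text
time_s: 29.45
eef_pos: [0.4334, 0.0908, 0.0869]
tool_rot: [0.707, 0.012, -0.014, -0.707]
ft_force: [-0.8, -0.4, -0.3]
grip_width: 0.955
```

```bash
python3 -c "
from go import *
go(431.8,95.4,9,92.3)"
```

```text
t 29.45 pos [433.4  90.8  86.9] jaw 92.1 grip 84.1 F [-0.8 -0.4 -0.3] tilt [-0.003 -0.    -1.   ]
turn ry -0.002 then x,y,z shares [-0.07  3.89  0.24] q6 -1.46
```

>>> {"method": "servo_tool", "body": {"steps": [{"x":-0.07,"y":0.4,"z":0.24,"rx":0,"ry":0,"rz":0,"fingers":84},{"x":0,"y":1,"z":0,"rx":0,"ry":0,"rz":0,"fingers":84},{"x":0,"y":0,"z":0,"rx":0,"ry":0,"rz":0,"fingers":84}]}}

```text
time_s: 29.75
eef_pos: [0.431, 0.0957, 0.0586]
tool_rot: [0.707, 0.012, -0.015, -0.707]
ft_force: [-0.0, 0.8, -1.0]
grip_width: 0.955
```

```bash
python3 -c "
from go import *
go(431.8,95.4,9,92.3)"
```

```text
t 29.75 pos [431.   95.7  58.6] jaw 92.2 grip 84.1 F [-0.   0.8 -1. ] tilt [-0.004 -0.001 -1.   ]
turn ry -0.001 then x,y,z shares [ 0.04  2.48 -0.01] q6 -1.45
```

>>> {"method": "servo_tool", "body": {"steps": [{"x":0,"y":0.6,"z":0,"rx":0,"ry":0,"rz":0,"fingers":84},{"x":0,"y":0.8,"z":0,"rx":0,"ry":0,"rz":0,"fingers":84},{"x":0,"y":0.7,"z":0,"rx":0,"ry":0,"rz":0,"fingers":84},{"x":0,"y":0.4,"z":0,"rx":0,"ry":0,"rz":0,"fingers":84},{"x":0,"y":0,"z":0,"rx":0,"ry":0,"rz":0,"fingers":84}]}}

```text
time_s: 30.25
eef_pos: [0.4319, 0.0955, 0.0094]
tool_rot: [0.707, 0.013, -0.015, -0.707]
ft_force: [-0.8, -1.0, 0.7]
grip_width: 0.953
```

>>> {"method": "servo_tool", "body": {"steps": [{"x":0,"y":0,"z":0,"rx":0,"ry":0,"rz":0,"fingers":70},{"x":0,"y":0,"z":0,"rx":0,"ry":0,"rz":0,"fingers":55},{"x":0,"y":0,"z":0,"rx":0,"ry":0,"rz":0,"fingers":55},{"x":0,"y":0,"z":0,"rx":0,"ry":0,"rz":0,"fingers":55},{"x":0,"y":0,"z":0,"rx":0,"ry":0,"rz":0,"fingers":55}], "force": 25}}

```text
time_s: 30.75
eef_pos: [0.4334, 0.0958, 0.011]
tool_rot: [-0.707, -0.015, 0.013, 0.707]
ft_force: [-0.4, -0.3, 3.6]
grip_width: 0.683
```

```bash
python3 -c "
from go import *
go(431.8,95.4,9,92.3)
im=grab('scene','s10');t=grab('top','t10')
# bottle position now
cv2.imwrite('pics/k10.png',np.hstack([cv2.resize(im[120:240,250:370],(390,390),interpolation=cv2.INTER_CUBIC),cv2.resize(t[125:185,240:300],(390,390),interpolation=cv2.INTER_CUBIC)])[:,:,::-1])
print((proj('top',[.632,-.0093,.09])-[240,125]+.5)*6.5+[390,0])"
```

```text
t 30.75 pos [433.4  95.8  11. ] jaw 92.3 grip 60.2 F [-0.4 -0.3  3.6] tilt [ 0.002  0.    -1.   ]
turn ry -0.0 then x,y,z shares [-0.08  0.1  -0.01] q6 -1.45
[596.43931329 232.3535101 ]
```

View pics/k10.png

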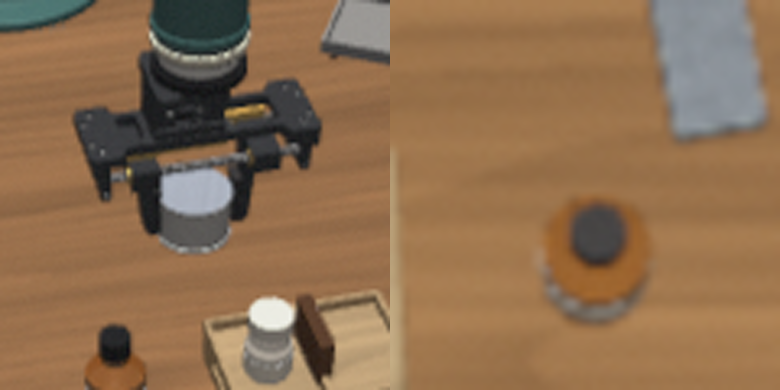

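The bottle is within 0.5 mm of where it was set down. The tin is gripped at its wall (60.2 mm). I carry it to about (538, -10.5), keeping the ~1.5 mm grip offset.

>>> {"method": "servo_tool", "body": {"steps": [{"x":0,"y":-0.4,"z":0,"rx":0,"ry":0,"rz":0,"fingers":55},{"x":0,"y":-0.8,"z":0,"rx":0,"ry":0,"rz":0,"fingers":55},{"x":0,"y":-0.8,"z":0,"rx":0,"ry":0,"rz":0,"fingers":55},{"x":0.5,"y":-0.4,"z":-0.5,"rx":0,"ry":0,"rz":0,"fingers":55},{"x":0.9,"y":0,"z":-0.9,"rx":0,"ry":0,"rz":0,"fingers":55}]}}

```text
time_s: 31.35
eef_pos: [0.4622, 0.0687, 0.0593]
tool_rot: [-0.707, -0.015, 0.014, 0.707]
ft_force: [0.6, -0.5, -2.4]
grip_width: 0.686
```

>>> {"method": "servo_tool", "body": {"steps": [{"x":1,"y":0,"z":-1,"rx":0,"ry":0,"rz":0,"fingers":55},{"x":1,"y":0,"z":-1,"rx":0,"ry":0,"rz":0,"fingers":55},{"x":0.8,"y":0,"z":-0.8,"rx":0,"ry":0,"rz":0,"fingers":55},{"x":0.4,"y":0,"z":-0.5,"rx":0,"ry":0,"rz":0,"fingers":55},{"x":0,"y":0,"z":0,"rx":0,"ry":0,"rz":0,"fingers":55}]}}

```text
time_s: 31.85
eef_pos: [0.5293, 0.0039, 0.0581]
tool_rot: [0.707, 0.013, -0.013, -0.707]
ft_force: [-0.2, -0.2, -1.6]
grip_width: 0.689
```

>>> {"method": "servo_tool", "body": {"steps": [{"x":0,"y":0,"z":0,"rx":0,"ry":0,"rz":0,"fingers":55},{"x":0,"y":0,"z":0,"rx":0,"ry":0,"rz":0,"fingers":55}]}}

```text
time_s: 32.05
eef_pos: [0.5271, 0.0059, 0.0578]
tool_rot: [-0.707, -0.014, 0.015, 0.707]
ft_force: [0.1, 0.4, -2.9]
grip_width: 0.684
```

```bash
python3 -c "
from go import *
go(539.5,-10.5,11,92.3)"
```

```text
t 32.05 pos [527.1   5.9  57.8] jaw 92.3 grip 60.3 F [ 0.1  0.4 -2.9] tilt [-0.002  0.    -1.   ]
turn ry -0.0 then x,y,z shares [ 0.59  2.34 -0.84] q6 -1.65
```

>>> {"method": "servo_tool", "body": {"steps": [{"x":0.35,"y":0.3,"z":-0.5,"rx":0,"ry":0,"rz":0,"fingers":55},{"x":0.24,"y":0.7,"z":-0.34,"rx":0,"ry":0,"rz":0,"fingers":55},{"x":0,"y":0.6,"z":0,"rx":0,"ry":0,"rz":0,"fingers":55},{"x":0,"y":0.2,"z":0,"rx":0,"ry":0,"rz":0,"fingers":55},{"x":0,"y":0,"z":0,"rx":0,"ry":0,"rz":0,"fingers":55}]}}

```text
time_s: 32.55
eef_pos: [0.5391, -0.0108, 0.0205]
tool_rot: [-0.707, -0.013, 0.015, 0.707]
ft_force: [-0.7, -0.7, -2.3]
grip_width: 0.687
```

>>> {"method": "servo_tool", "body": {"steps": [{"x":0,"y":0,"z":0,"rx":0,"ry":0,"rz":0,"fingers":55}]}}

```text
time_s: 32.65
eef_pos: [0.5404, -0.0108, 0.0219]
tool_rot: [-0.707, -0.014, 0.014, 0.707]
ft_force: [1.0, 0.1, -2.3]
grip_width: 0.685
```

```bash
python3 -c "
from go import *
go(539.5,-10.5,11,92.3)"
```

```text
t 32.65 pos [540.4 -10.8  21.9] jaw 92.3 grip 60.4 F [ 1.   0.1 -2.3] tilt [-0.001  0.    -1.   ]
turn ry -0.0 then x,y,z shares [-0.04  0.54  0.02] q6 -1.68
```

>>> {"method": "servo_tool", "body": {"steps": [{"x":-0.04,"y":0.2,"z":0,"rx":0,"ry":0,"rz":0,"fingers":55},{"x":0,"y":0.15,"z":0,"rx":0,"ry":0,"rz":0,"fingers":55},{"x":0,"y":0.1,"z":0,"rx":0,"ry":0,"rz":0,"fingers":55},{"x":0,"y":0.05,"z":0,"rx":0,"ry":0,"rz":0,"fingers":55},{"x":0,"y":0,"z":0,"rx":0,"ry":0,"rz":0,"fingers":55}]}}

```text
time_s: 33.15
eef_pos: [0.5399, -0.011, 0.0122]
tool_rot: [-0.707, -0.014, 0.014, 0.707]
ft_force: [0.5, 0.2, -2.5]
grip_width: 0.685
```

```bash
python3 -c "
from go import *
go(539.5,-10.5,11,92.3)"
```

```text
t 33.15 pos [539.9 -11.   12.2] jaw 92.3 grip 60.3 F [ 0.5  0.2 -2.5] tilt [-0.  0. -1.]
turn ry -0.0 then x,y,z shares [-0.02  0.06  0.02] q6 -1.68
```

>>> {"method": "servo_tool", "body": {"steps": [{"x":-0.02,"y":0.07,"z":0,"rx":0,"ry":0,"rz":0,"fingers":55},{"x":0,"y":0,"z":0,"rx":0,"ry":0,"rz":0,"fingers":55},{"x":0,"y":0,"z":0,"rx":0,"ry":0,"rz":0,"fingers":70},{"x":0,"y":0,"z":0,"rx":0,"ry":0,"rz":0,"fingers":84},{"x":0,"y":0,"z":0,"rx":0,"ry":0,"rz":0,"fingers":84}]}}

```text
time_s: 33.65
eef_pos: [0.5399, -0.011, 0.0112]
tool_rot: [0.707, 0.014, -0.014, -0.707]
ft_force: [-0.3, 0.1, 0.3]
grip_width: 0.931
```

>>> {"method": "servo_tool", "body": {"steps": [{"x":0,"y":-0.5,"z":0,"rx":0,"ry":0,"rz":0,"fingers":84},{"x":0,"y":-1,"z":0,"rx":0,"ry":0,"rz":0,"fingers":84},{"x":0,"y":-1,"z":0,"rx":0,"ry":0,"rz":0,"fingers":84},{"x":0,"y":-1,"z":0,"rx":0,"ry":0,"rz":0,"fingers":84},{"x":0,"y":-1,"z":0,"rx":0,"ry":0,"rz":0,"fingers":84}]}}

```text
time_s: 34.15
eef_pos: [0.5398, -0.011, 0.1026]
tool_rot: [0.707, 0.014, -0.014, -0.707]
ft_force: [0.3, -0.2, 0.0]
grip_width: 0.952
```

>>> {"method": "servo_tool", "body": {"steps": [{"x":0,"y":-1,"z":1,"rx":0,"ry":0,"rz":0,"fingers":84},{"x":-0.5,"y":-1,"z":1,"rx":0,"ry":0,"rz":0,"fingers":84},{"x":-0.5,"y":-1,"z":1,"rx":0,"ry":0,"rz":0,"fingers":84},{"x":-0.5,"y":0,"z":1,"rx":0,"ry":0,"rz":0,"fingers":84},{"x":-0.5,"y":0,"z":1,"rx":0,"ry":0,"rz":0,"fingers":84}]}}

```text
time_s: 34.65
eef_pos: [0.4961, 0.0881, 0.163]
tool_rot: [-0.707, -0.015, 0.013, 0.707]
ft_force: [0.2, -0.6, 0.0]
grip_width: 0.952
```

>>> {"method": "servo_tool", "body": {"steps": [{"x":-0.5,"y":0,"z":1,"rx":0,"ry":0,"rz":0,"fingers":84},{"x":-0.5,"y":0,"z":1,"rx":0,"ry":0,"rz":0,"fingers":84},{"x":0,"y":0,"z":1,"rx":0,"ry":0,"rz":0,"fingers":84},{"x":0,"y":0,"z":1,"rx":0,"ry":0,"rz":0,"fingers":84},{"x":0,"y":0,"z":1,"rx":0,"ry":0,"rz":0,"fingers":84}]}}

```text
time_s: 35.15
eef_pos: [0.4717, 0.1873, 0.1619]
tool_rot: [-0.707, -0.014, 0.014, 0.707]
ft_force: [0.2, -0.2, -1.0]
grip_width: 0.952
```

>>> {"method": "servo_tool", "body": {"steps": [{"x":0,"y":0,"z":1,"rx":0,"ry":0,"rz":0,"fingers":84},{"x":0,"y":0,"z":1,"rx":0,"ry":0,"rz":0,"fingers":84},{"x":0,"y":0,"z":1,"rx":0,"ry":0,"rz":0,"fingers":84},{"x":0,"y":0,"z":0.5,"rx":0,"ry":0,"rz":0,"fingers":84},{"x":0,"y":0,"z":0,"rx":0,"ry":0,"rz":0,"fingers":84}]}}

```text
time_s: 35.65
eef_pos: [0.469, 0.2573, 0.1615]
tool_rot: [-0.707, -0.015, 0.014, 0.707]
ft_force: [-0.4, -0.0, -0.1]
grip_width: 0.952
```

```bash
python3 - <<'E'
from meas import *
s=grab("scene","s11");t=grab("top","t11")
B=t.astype(int)
def c(mask,box,z,n):
    x0,y0,x1,y1=box;m=np.zeros(t.shape[:2],np.uint8);m[y0:y1,x0:x1]=mask[y0:y1,x0:x1]
    cs,_=cv2.findContours(m,cv2.RETR_EXTERNAL,cv2.CHAIN_APPROX_NONE);k=max(cs,key=cv2.contourArea);(u,v),r=cv2.minEnclosingCircle(k)
    print(n,np.round([u,v,r],1),np.round(onz("top",u,v,z)*1000,1))
print(np.round(proj("top",[.538,-.0105,.044]),1),np.round(proj("top",[.632,-.0093,.09]),1),np.round(proj("top",[.6267,.1043,.086]),1))
u,v=proj("top",[.538,-.0105,.044]).astype(int)
c((B[...,2]>110),(u-25,v-25,u+25,v+25),.044,"tin")
c((B.sum(2)<225),(255,140,295,180),.09,"cap")
c((B[...,2]>130),(215,150,240,180),.086,"jar")
print(trayrect("top",t,(180,135,250,198),.038))
cv2.imwrite('pics/k11.png',np.hstack([cv2.resize(s[140:290,190:390],(400,300),interpolation=cv2.INTER_CUBIC),cv2.resize(t[110:260,170:370],(400,300),interpolation=cv2.INTER_CUBIC)])[:,:,::-1])
E
```

```text
[271.8 199.4] [271.3 160.2] [226.4 162.9]
tin [271.9 199.9  13.3] [536.6 -10.6  44. ]
cap [271.5 161.    4.3] [630.1  -9.9  90. ]
jar [225.6 164.    9.6] [624.  106.4  86. ]
(143.0, ((625.4055786132812, 140.7104034423828), (101.82075500488281, 142.11622619628906), 2.2612016201019287), [[571.7000122070312, 209.6999969482422], [577.2999877929688, 67.69999694824219], [679.0999755859375, 71.69999694824219], [673.5, 213.6999969482422]])
```

View pics/k11.png

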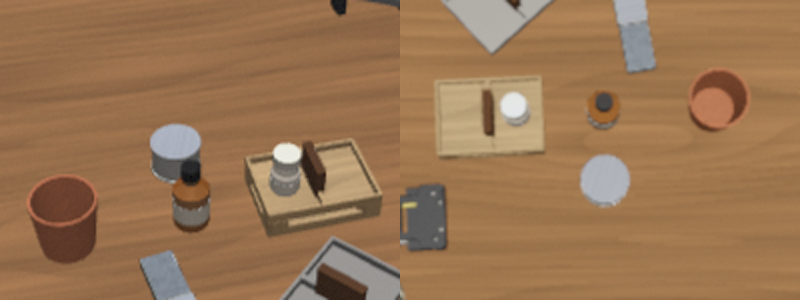

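View pics/t11.png

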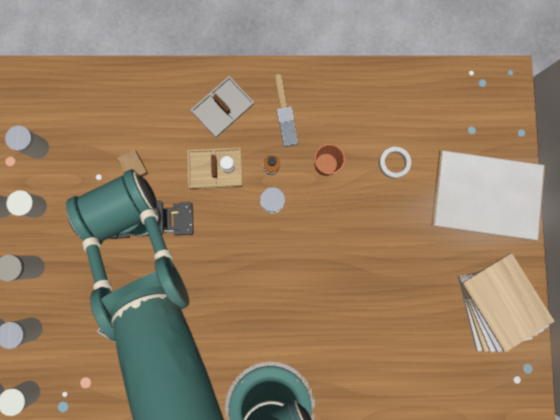

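The final views agree: trays flush, jar upright in the pot-side bay, bottle midway, tin about 40 mm in front of it, and bystanders unmoved. I hand in.

```bash
python3 -c "
from plant import *
print(close_job())"
```

```text
the job is handed in; nothing more can be done
None
```

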